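# Couple the filter canister to the sloping quick coupler

## Robot

A 6-joint arm with a two-finger parallel gripper is mounted at the origin on a cart in front of the work surface, level with it; the furniture and walls round the work are solid. World frame = base frame: x ahead of the robot, y to its left, z up, the work surface at z = 0. Lengths are in mm, angles in rad, forces in N, time in s.
With the tool pointing down it reaches from about 350 to 850 mm from the base axis. Payload 8.1 kg.
Tool frame: the origin (TCP) lies between the finger pads; the fingertips stand 22 mm ahead of it and the grasp point (between the pads) lies 3 mm ahead of it (tip_extent is the distance from the TCP to the fingertips, in mm); z points along the fingers, y is the direction in which the jaws open and shut (so a half turn about z gives the same grasp; the last joint's range is limited). The gripper opens to 85 mm and grips with 20 to 120 N. Pads are 22 mm wide; open, the fingers measure 114 mm over their backs; the gripper's body (76 mm by 85 mm) begins 54 mm behind the grasp point. The pads swing forward as they close: fully open they stand 13 mm farther back than shut.
Start: joints at [-1.253, 0.13, 1.488, -0, 1.523, -0.085], TCP at [235.217, -551.977, 253.292] pointing down, gripper open.
Joint ranges: [-2.96, 2.96], [-0.89, 2.26], [0.02, 2.5], [-1.34, 4.48], [0, 2.73], [-2.66, 2.66]. Speed limits (rad/s): [2.39, 2.39, 2.79, 3.14, 3.14, 3.14].

## Interface

Orientations are given as [roll, pitch, yaw] about the fixed x, y, z axes, in that order (R = Rz(yaw) Ry(pitch) Rx(roll)).
In Python, from workcell import state, capture, hand_in, tip_extent gives the robot as it stands.
- The arm moves only by the tool apply_moves, never from a script. Its argument "moves" is a list of rows, each an object with "travel": the shift along the world's x, y, z in cm, a list of three; "turn": the turn, a rotation vector about the world's x, y, z in degrees, a list of three; "grip": the finger opening in cm, from 0 to 8.54. A call has 1 to 5 rows; each row shifts and turns the commanded pose from where the row before left it; what a row does not reach is not made up. A row lasts 1/12 s, in which the tool goes at most 41.7 mm and 7.16 degrees, less where a joint would pass 70% of its speed; a pose out of reach is approached as far as the arm can. A call is refused whole if a number of a shift passes 4.17 or a number of a turn 7.16, either way. A call with a gripper value outside its range is refused whole. The fingers move at their own pace and stop on an object; "force" is the grip in N (left out, the last holds). Time passes only in rows, so rows that do not move let the fingers close. It gives the time, the measured TCP pose, the force and the opening at its end, in the units of the state.
- state(): the state, without advancing time (a new reading comes with each control period).
- capture(name): name is "scene" or "side" or "wrist"; returns a dict with "color" (400x640x3 uint8, red, green, blue), "camera_matrix" (3x3 intrinsics, pixels), "k1" (the pictures are not rectified: a ray, as slopes to the right and down, at radius r is drawn at 1 + k1 r^2 times it, then the intrinsics apply), "pose" (4x4, takes a point from camera to world coordinates). Camera axes: x right, y down, z forward; pixel columns grow to the right and rows downward; lengths in mm; the calibration is good to about 2 mm. A picture is of the moment at which its call begins. There is no depth.
- hand_in(): hands the job in, once; it reports no verdict.
The state is a dict: "time_s": time; "joints": joint angles; "qvel": joint speeds; "effort": joint torques, N m; "ee_pos": TCP position; "orientation": TCP orientation; "force": force on the tool from outside, world axes, zero at the start; "wrist_torque": the same for the moment, N m; "finger_gap": opening from 0.0 (shut) to 1.0 (fully open).
Only numpy, scipy, OpenCV 4.12 (cv2) and the standard library are available. Lean on these libraries where they do the work, as an engineer would, in place of code of your own. Each camera call takes 0.05 s, during which the arm holds its last target.

## Task

Fit the water-filter canister to the countertop filter base: first pull the coupler's sleeve fully back until it stays back by itself, then lift the canister off its drip stand by its handle and push its nipple fully home into the sloping coupler, so that the sleeve springs forward again and locks it. Let go and leave the canister locked in place; do not knock the canister over or push the other things on the worktop about.

Things in the scene. Friction and masses are not known exactly. Their poses are not given: they have to be found in the camera images.
- coupler: Fixed quick coupler on a white filter base (foot 120 x 120 mm, small tap at its right). Origin: on the coupler's axis where it leaves the base, 80 mm above the worktop; the base's surface lies 3 mm behind it. z = the coupler's axis, pointing out of the mouth, 25 degrees from vertical, leaning to the base's front (towards the robot; yaw varies). y is level.
- coupler_mouth (a point): Centre of the mouth (brass ring, 47 mm outside, flared inside to 40 mm), 60 mm along the axis from the coupler's origin, same axes. Bore 33 mm wide. While the sleeve is forward three jaws (26 to 33 mm from the origin) bar the bore; while it is back, a plunger's end stands in the bore 35 mm from the origin.
- sleeve_front (a point): Centre of the sleeve's front end, 50 mm from the coupler's origin when forward; same axes. Sleeve: ribbed aluminium tube round the coupler, 50 mm in diameter, 34 mm long, with a blue flange 66 mm in diameter at its rear, the flange's front face 28 mm behind this point. Grip the tube over the mouth, or push on the flange, to slide it towards the base.
- sleeve (a joint): Slide of the sleeve in m: 0 forward (as found), 0.016 fully back. Spring force 5 N forward, 9 N back. Pulled back past about 0.013 it catches: let go, it creeps forward and stays at about 0.011, jaws open. A plug pushed fully home trips the catch: the sleeve springs to 0 and the jaws lock in the plug's groove.
- canister_handle (a point): Centre of the handle bar on the loose canister: green bar 14 mm wide (along its x), 60 mm long (its y), 14 mm high, on two posts; the green lid's top is 30 mm below. z = the canister's axis, up. It starts upright on the drip stand.
- canister_center (a point): Middle of the canister's white body (blue band, 64 mm in diameter, 80 mm high), 70 mm below the handle point on its axis. Whole canister 162 mm high, about 0.3 kg.
- canister_tip (a point): Tip of the canister's brass nipple, 155 mm below the handle point; same axes. Nipple 30 mm in diameter, 45 mm long, tip edge bevelled, groove of 20 mm diameter 9 to 21 mm from the tip; round, any turn about its axis fits. Fully home, the shoulder rests on the coupler's mouth and the tip is 15 mm from the coupler's origin. The last 20 mm press a spring plunger: about 4 to 10 N.
- drip_stand: Fixed blue ceramic drip stand, a cup 68 mm in outer diameter (72 mm at the foot) and 55 mm high with a 48 mm opening; the canister's shoulder rests on its rim with the nipple hanging inside. Origin at the centre of its underside.
- jar: Bystander: jar with a red lid, 65 mm wide, 100 mm high; origin at its underside.
- mug: Bystander: small white cup, 64 x 91 x 51 mm; origin at its underside.
- lemon: Bystander: yellow lemon, 70 x 58 x 56 mm; origin at its underside.
- spice_jar: Bystander: spice jar with red cap, 45 mm wide, 106 mm high; origin at its underside.
- teaspoon: Bystander: teaspoon 138 mm long lying near the front edge on the right; origin at its underside.
Not all that is in view belongs to the job. What is shaped like the part that bears canister_handle but grey is not meant. There is more than one size of the drip_stand; the one meant has the size given above.

How it is judged (in metres and radians):
On the way, in this order (a step that is already met when the one before it is completed fails the run):
1. the sleeve is pulled back and stays back by itself, with nothing touching it (value of joint sleeve above 0.0075 m and contact force between coupler and anything else below 0.3 N and velocity of joint sleeve below 0.005 m/s), for 0.2 s.
2. the canister is lifted clear of its stand while the sleeve is back (z of canister_tip in the frame of drip_stand above 0.06 m and value of joint sleeve above 0.0075 m), for 0.1 s.
At the end, for the whole second after the job is handed in: The canister's nipple is fully home in the coupler (its tip within 3.5 mm of its seated depth, 15 mm along the axis from the coupler's origin, its axis within 5 degrees of the coupler's axis), the sleeve is forward again (within 2.5 mm), at rest, and the gripper has let go of everything (z of canister_tip in the frame of coupler between 0.005 and 0.0185 m and distance between canister_tip and coupler below 0.0195 m and angle between the z axis of canister_tip and the z axis of coupler, either way round below 0.09 rad and value of joint sleeve below 0.0025 m and velocity of joint sleeve below 0.01 m/s and contact force between the fingers and anything else below 0.3 N); the robot touches nothing.
It fails at once if the canister is knocked over or turned more than 60 degrees from upright (angle between canister_tip's own z axis and vertical above 1.05 rad).
It fails at once if a bystander is pushed about by more than 40 mm (distance of any of jar, mug, lemon, spice_jar, teaspoon from where it was at the start of the episode above 0.04 m).
It also fails if it takes over 48 s, if anything falls off the work surface, if the arm or the gripper's body presses on something with over 40 N, if the wrist force passes 120 N, or if a joint passes its speed limit or range.

## Working session

There is one attempt and no reset: what is moved stays moved. The work goes in short steps, Python scripts to look and compute and a tool call to move; the robot and the scene stay as the last step left them, time stands still between calls to the robot, and variables do not carry over. Pictures are saved under pics/ and viewed, and the job is handed in when it is done.

Besides the shell and the picture viewer there is one more tool, called after "Call:" by a JSON object that holds its "fn" and its "kwargs". apply_moves: Moves the arm, as the interface text tells. Its arguments: {"type":"object","properties":{"moves":{"type":"array","items":{"type":"object","properties":{"travel":{"type":"array","items":{"type":"number"}},"turn":{"type":"array","items":{"type":"number"}},"grip":{"type":"number"}}}},"force":{"type":"number"}},"required":["moves"]}

```bash
ls; mkdir -p pics
cat > h.py <<'E'
import numpy as np, cv2
from workcell import state, capture, hand_in, tip_extent
def snap(name,fn):
    c=capture(name); cv2.imwrite('pics/'+fn+'.png',c['color'][:,:,::-1]); np.savez('pics/'+fn+'.npz',K=c['camera_matrix'],k1=c['k1'],pose=c['pose'],color=c['color']); return c
def load(fn):
    d=np.load('pics/'+fn+'.npz'); return {'camera_matrix':d['K'],'k1':float(d['k1']),'pose':d['pose'],'color':d['color']}
def ray(c,uv):
    K=c['camera_matrix'];xd=np.array([(uv[0]-K[0,2])/K[0,0],(uv[1]-K[1,2])/K[1,1]])
    rd=np.linalg.norm(xd);r=rd
    for _ in range(50): r=rd/(1+c['k1']*r*r)
    x=xd*(r/rd if rd>0 else 1)
    P=np.array(c['pose']);d=P[:3,:3]@np.array([x[0],x[1],1]);return P[:3,3],d/np.linalg.norm(d)
def onz(c,uv,z):
    o,d=ray(c,uv);return o+d*(z-o[2])/d[2]
def tri(obs):
    A=np.zeros((3,3));b=np.zeros(3);R=[]
    for c,uv in obs:
        o,d=ray(c,uv);M=np.eye(3)-np.outer(d,d);A+=M;b+=M@o
    p=np.linalg.solve(A,b)
    for c,uv in obs:
        o,d=ray(c,uv);R.append(np.linalg.norm(np.cross(p-o,d)))
    return p,R
def proj(c,p):
    P=np.array(c['pose']);q=P[:3,:3].T@(np.array(p,float)-P[:3,3]);x=q[:2]/q[2];r2=x@x;x=x*(1+c['k1']*r2)
    K=c['camera_matrix'];return np.array([K[0,0]*x[0]+K[0,2],K[1,1]*x[1]+K[1,2]])
E
python3 - <<'E'
from h import *
for n in ['scene','side','wrist']:
    c=snap(n,n+'0'); print(n,c['pose'].round(3).tolist() if hasattr(c['pose'],'round') else c['pose'],c['camera_matrix'],c['k1'])
print(state(),tip_extent)
E
```

```text
pics
scene [[0.976, 0.171, -0.132, 746.977], [0.216, -0.733, 0.645, -679.204], [0.013, -0.659, -0.752, 1031.7], [0.0, 0.0, 0.0, 1.0]] [[369.11688837   0.         315.71087556]
 [  0.         369.11688837 197.41762207]
 [  0.           0.           1.        ]] 0.00253893328654905
side [[0.998, -0.026, 0.054, 484.63], [-0.06, -0.52, 0.852, -998.877], [0.005, -0.854, -0.52, 787.166], [0.0, 0.0, 0.0, 1.0]] [[403.1805902    0.         322.93588187]
 [  0.         403.1805902  199.71132373]
 [  0.           0.           1.        ]] -0.09410619236813562
wrist [[0.393, -0.887, -0.241, 296.079], [-0.92, -0.38, -0.101, -525.075], [-0.002, 0.262, -0.965, 371.288], [0.0, 0.0, 0.0, 1.0]] [[359.99168751   0.         321.04115249]
 [  0.         359.99168751 202.19687065]
 [  0.           0.           1.        ]] -0.04277341910313289
{'time_s': 0.15, 'joints': array([-1.25337319e+00,  1.31017355e-01,  1.48904917e+00,  1.55772030e-05,
        1.52302950e+00, -8.54102296e-02]), 'qvel': array([-0.00131556, -0.00115582, -0.0036037 , -0.00216302,  0.00048525,
       -0.00090093]), 'effort': array([ 9.96125782e-04, -5.70063472e+01, -5.01157773e+01, -3.05267222e-04,
        9.62377293e-03,  7.82599636e-05]), 'ee_pos': array([ 235.10728974, -551.57298304,  252.45667249]), 'orientation': array([-3.14009610e+00, -1.43748147e-04,  4.02832506e-01]), 'force': array([-0.03637099,  0.0884452 ,  0.11063543]), 'wrist_torque': array([ 0.01557528, -0.01561935, -0.02517727]), 'finger_gap': 0.9966660709326937} 22.0
```

View pics/scene0.png

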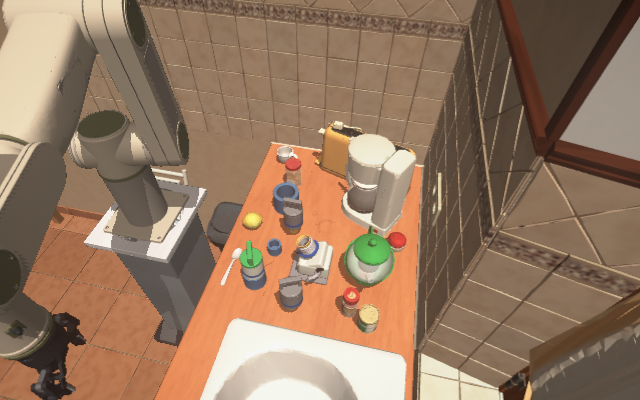

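View pics/side0.png

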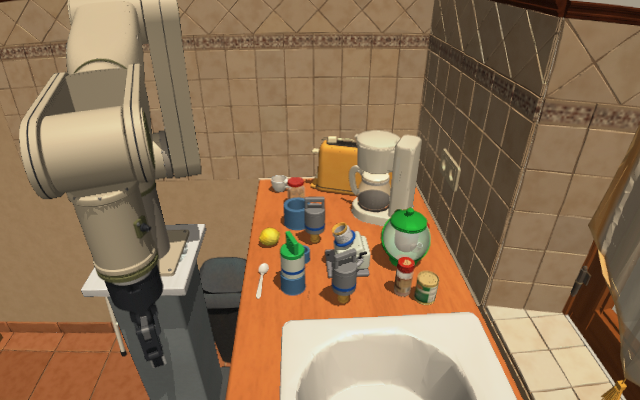

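View pics/wrist0.png

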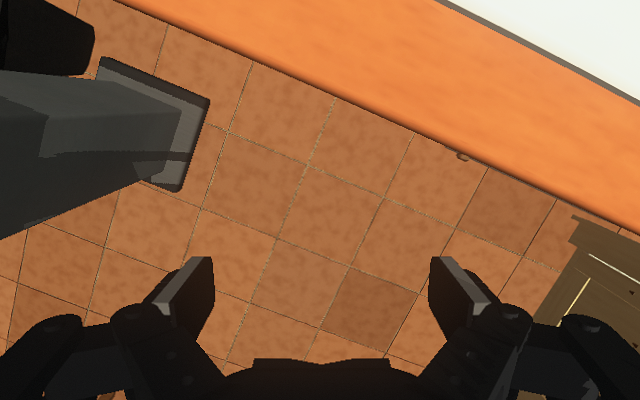

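Run:
```python
import cv2
a=cv2.imread('pics/scene0.png')[170:320,210:390];b=cv2.imread('pics/side0.png')[180:320,240:430]
cv2.imwrite('pics/s1.png',cv2.resize(a,None,fx=4,fy=4,interpolation=cv2.INTER_CUBIC))
cv2.imwrite('pics/d1.png',cv2.resize(b,None,fx=4,fy=4,interpolation=cv2.INTER_CUBIC))
```

```text
(no output)
```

View pics/s1.png

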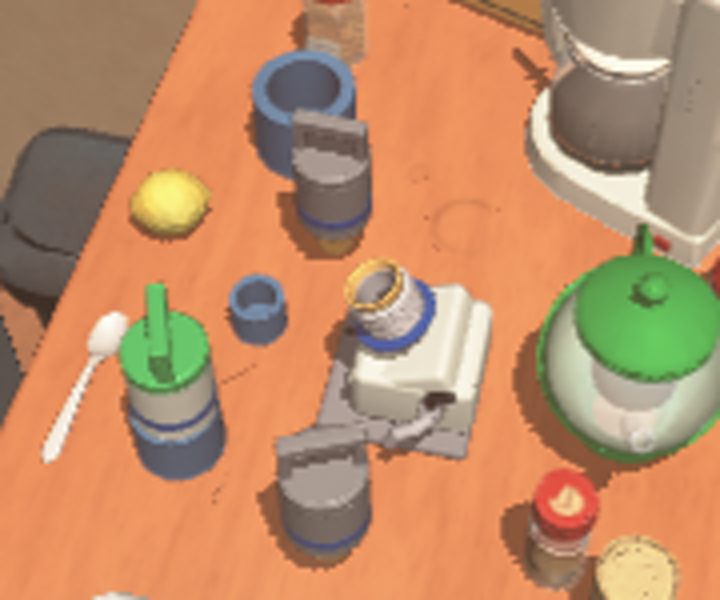

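View pics/d1.png

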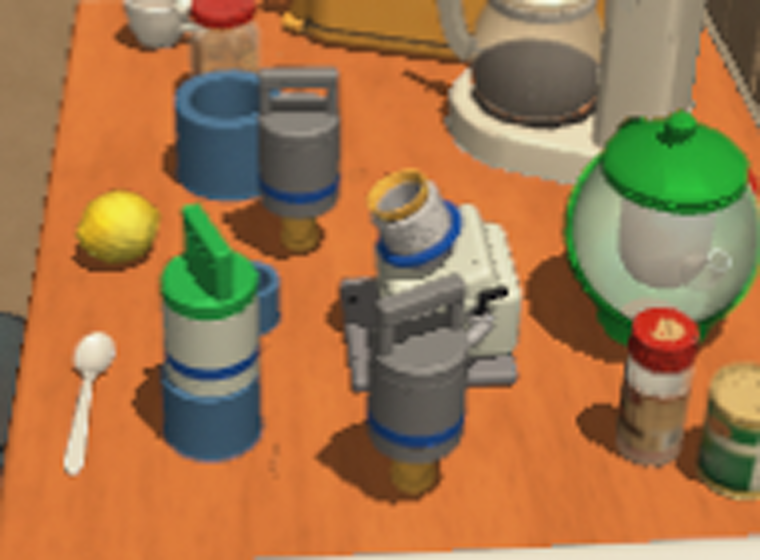

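Run:
```python
from h import *
s=load('scene0');d=load('side0')
def S(x,y):return (210+x/4,170+y/4)
def D(x,y):return (240+x/4,180+y/4)
print('mouth',tri([(s,S(378,284)),(d,D(398,197))]))
print('bar far end top',tri([(s,S(155,288)),(d,D(190,212))]))
print('bar near end top',tri([(s,S(160,372)),(d,D(222,285))]))
print('stand foot approx', onz(s,S(182,470),0),onz(d,D(212,452),0))
print('lid',tri([(s,S(167,350)),(d,D(210,280))]))
print('grey near',tri([(s,S(325,465)),(d,D(425,310))]))
print('grey far',tri([(s,S(330,135)),(d,D(298,90))]))
print('lemon',onz(s,S(170,205),28),'teapot',onz(s,S(625,300),100),'foot corners',onz(s,S(318,425),0),onz(s,S(462,455),0))
for n,c,f in (('s',s,(0,0)),('d',d,(0,0))):
    hsv=cv2.cvtColor(c['color'],cv2.COLOR_RGB2HSV)
    m=cv2.inRange(hsv,(40,120,60),(80,255,255)); cn,_=cv2.findContours(m,0,2)
    print(n,[(cv2.boundingRect(q),) for q in cn if cv2.contourArea(q)>60])
```

```text
mouth (array([590.96971923, -74.71803284, 123.18206461]), [np.float64(0.8213366849727597), np.float64(0.8213366849726438)])
bar far end top (array([ 446.42458838, -140.94986388,  164.14956591]), [np.float64(0.12697805720968583), np.float64(0.12697805720988628)])
bar near end top (array([ 466.53760791, -194.73489279,  145.60075848]), [np.float64(0.0046742533083297495), np.float64(0.004674253308332604)])
stand foot approx [ 465.16677757 -193.12669351    0.        ] [ 455.09128526 -193.84126885    0.        ]
lid (array([ 458.72136179, -165.63508386,  126.38762575]), [np.float64(0.6618496722738699), np.float64(0.6618496722738042)])
grey near (array([ 593.55182918, -239.7209208 ,  154.44208331]), [np.float64(3.633942936441338), np.float64(3.6339429364412346)])
grey far (array([524.77870064,  40.43422568, 143.27858112]), [np.float64(0.3549051035954035), np.float64(0.3549051035954018)])
lemon [383.59323026  27.06823213  28.        ] teapot [772.87913841 -32.08305628 100.        ] foot corners [ 556.21481793 -132.87379175    0.        ] [ 671.12429023 -133.15431485    0.        ]
s [((354, 226, 38, 39),)]
d [((280, 231, 25, 29),), ((381, 207, 46, 59),)]
```

Call:
{"fn": "apply_moves", "kwargs": {"moves": [{"travel": [1.5, 3.2, 1.2], "turn": [0, 0, -3]}, {"travel": [1.8, 3.2, 1], "turn": [0, 0, -3]}, {"travel": [2.2, 3, 1], "turn": [0, 0, -3]}, {"travel": [2.2, 3, 1], "turn": [0, 0, -3]}, {"travel": [2.2, 3, 1], "turn": [0, 0, -3]}]}}

```text
invalid input
```

Call:
{"fn": "apply_moves", "kwargs": {"moves": [{"travel": [2.2, 3, 1], "turn": [0, 0, -3]}, {"travel": [2.2, 3, 1], "turn": [0, 0, -3]}, {"travel": [2.2, 3, 1], "turn": [0, 0, -2]}, {"travel": [2.2, 3, 0.5]}, {"travel": [2.2, 3, 0]}]}}

```text
invalid input
```

Call:
{"fn": "apply_moves", "kwargs": {"moves": [{"travel": [2.2, 3, 0]}, {"travel": [2.2, 3, 0]}, {"travel": [2.2, 3, 0]}, {"travel": [2, 2, 0]}, {"travel": [0, 0, 0]}]}}

```text
invalid input
```

Run:
```python
from h import *
c=snap('wrist','w1');print(c['pose'].round(3).tolist(),state()['ee_pos'],state()['orientation'])
```

```text
[[0.393, -0.887, -0.241, 296.091], [-0.92, -0.38, -0.102, -525.113], [-0.002, 0.262, -0.965, 371.42], [0.0, 0.0, 0.0, 1.0]] [ 235.11557441 -551.65265502  252.61551415] [-3.14037476e+00 -9.94604751e-05  4.02807416e-01]
```

View pics/w1.png

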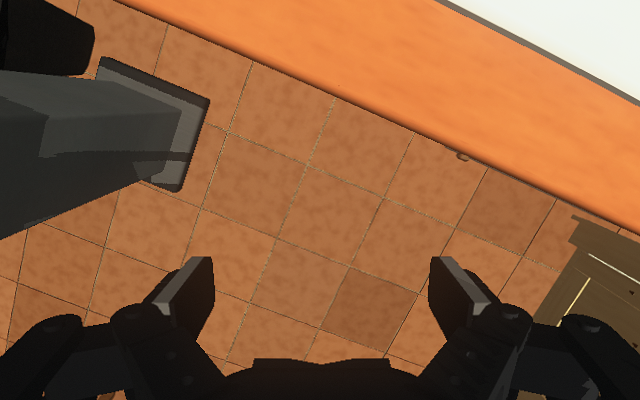

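Call:
{"fn": "apply_moves", "kwargs": {"moves": [{"travel": [1.5, 3.2, 1.2], "turn": [0, 0, -3], "grip": 8.5}, {"travel": [1.8, 3.2, 1], "turn": [0, 0, -3], "grip": 8.5}, {"travel": [2.2, 3, 1], "turn": [0, 0, -3], "grip": 8.5}, {"travel": [2.2, 3, 1], "turn": [0, 0, -3], "grip": 8.5}, {"travel": [2.2, 3, 1], "turn": [0, 0, -3], "grip": 8.5}]}}

```text
time_s: 0.62
ee_pos: [334.7, -396.5, 305.6]
orientation: [-3.141, 0.0, 0.138]
force: [1.0, 0.7, 0.5]
finger_gap: 0.996
```

Call:
{"fn": "apply_moves", "kwargs": {"moves": [{"travel": [2.2, 3, 1], "turn": [0, 0, -3], "grip": 8.5}, {"travel": [2.2, 3, 1], "turn": [0, 0, -3], "grip": 8.5}, {"travel": [2.2, 3, 1], "turn": [0, 0, -2], "grip": 8.5}, {"travel": [2.2, 3, 0], "turn": [0, 0, 0], "grip": 8.5}, {"travel": [2.2, 3, 0], "turn": [0, 0, 0], "grip": 8.5}]}}

```text
time_s: 1.03
ee_pos: [445.2, -246.5, 336.3]
orientation: [3.141, -0.002, 0.001]
force: [-0.6, -1.1, -0.0]
finger_gap: 0.995
```

Call:
{"fn": "apply_moves", "kwargs": {"moves": [{"travel": [2.2, 3, 0], "turn": [0, 0, 0], "grip": 8.5}, {"travel": [2.2, 3, 0], "turn": [0, 0, 0], "grip": 8.5}, {"travel": [2.2, 3, 0], "turn": [0, 0, 0], "grip": 8.5}, {"travel": [2, 2, 0], "turn": [0, 0, 0], "grip": 8.5}, {"travel": [0, 0, 0], "turn": [0, 0, 0], "grip": 8.5}]}}

```text
time_s: 1.45
ee_pos: [532.5, -133.8, 334.7]
orientation: [-3.14, -0.0, 0.006]
force: [0.4, 0.3, -0.1]
finger_gap: 0.992
```

Run:
```python
from h import *
c=snap('wrist','w2');print(c['pose'].round(3).tolist(),state()['ee_pos'],state()['orientation'])
```

```text
[[0.007, -0.965, -0.262, 598.716], [-1.0, -0.007, -0.0, -132.794], [-0.002, 0.262, -0.965, 453.69], [0.0, 0.0, 0.0, 1.0]] [ 531.28970079 -135.6797983   334.71667304] [-3.14094440e+00  7.03382071e-04  5.34017718e-03]
```

View pics/w2.png

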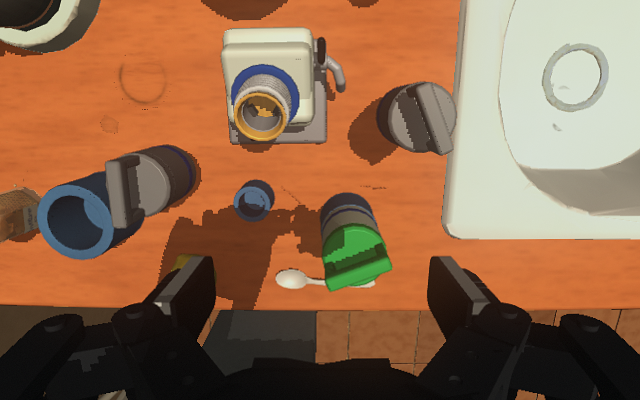

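Run:
```python
import cv2
i=cv2.imread('pics/w2.png')
a=i[20:155,210:360];b=i[180:300,300:420]
cv2.imwrite('pics/w2a.png',cv2.resize(a,None,fx=5,fy=5,interpolation=cv2.INTER_NEAREST)[:600])
cv2.imwrite('pics/w2b.png',cv2.resize(b,None,fx=5,fy=5,interpolation=cv2.INTER_NEAREST))
```

```text
(no output)
```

View pics/w2a.png

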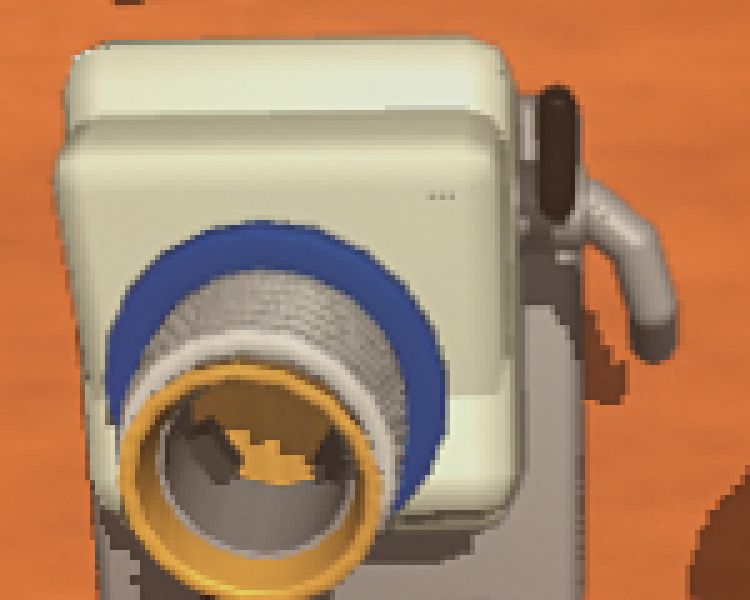

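View pics/w2b.png

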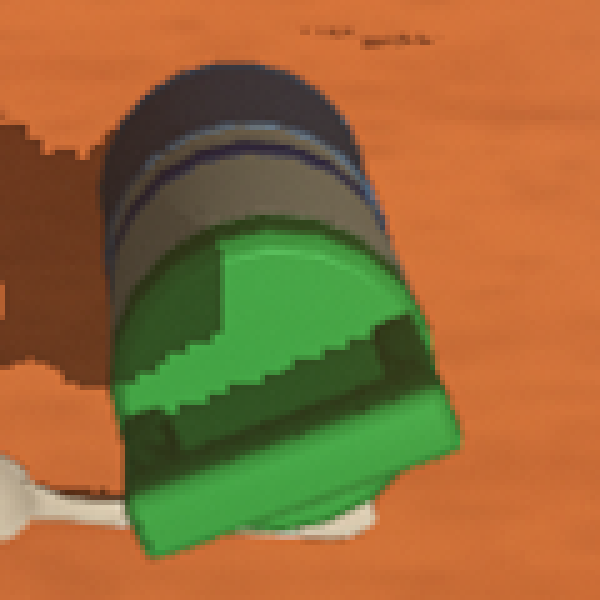

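Run:
```python
from h import *
c=load('w2');hsv=cv2.cvtColor(c['color'],cv2.COLOR_RGB2HSV)
P=lambda x,y:(300+x/5-.4,180+y/5-.4)
for p in [(128,488),(440,390),(460,440),(155,557),(295.75,468.75)]: print(onz(c,P(*p),172).round(1))
B=lambda x,y:(210+x/5-.4,20+y/5-.4)
# brass
m=cv2.inRange(hsv,(10,110,90),(28,255,255));m[:, :230]=0;m[:,292:]=0;m[:88]=0;m[145:]=0
print(hsv[117,236],hsv[60,200])
r=c['color'][88:145,230:292]
cv2.imwrite('pics/m.png',cv2.resize(m[80:150,220:300],None,fx=6,fy=6,interpolation=0))
# flange
f=cv2.inRange(hsv,(108,130,60),(125,255,255));f[:, :225]=0;f[:,305:]=0;f[:60]=0;f[130:]=0
cv2.imwrite('pics/f.png',cv2.resize(f[50:150,220:320],None,fx=5,fy=5,interpolation=0))
print(cv2.boundingRect(cv2.findNonZero(f)))
# foot/base edges
for p in [(85,600),(585,600),(585,320),(105,500)]: print('foot',onz(c,B(*p),10).round(1))
```

```text
[ 455.5 -136.9  172. ]
[ 474.1 -189.6  172. ]
[ 464.9 -193.6  172. ]
[ 442.3 -141.7  172. ]
[ 459.4 -165.7  172. ]
[ 17 173 199] [ 11 183 204]
(232, 65, 67, 57)
foot [557.1 -16.7  10. ]
foot [ 557.7 -139.1   10. ]
foot [ 623.2 -138.4   10. ]
foot [581.1 -22.9  10. ]
```

View pics/m.png

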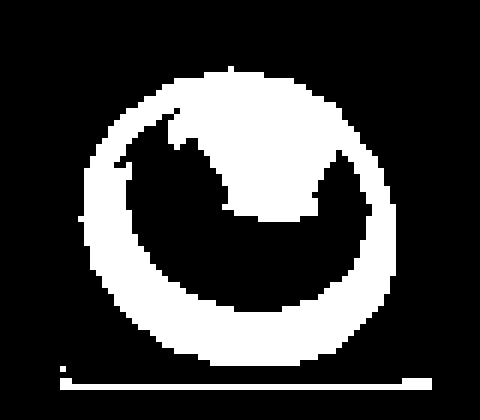

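View pics/f.png

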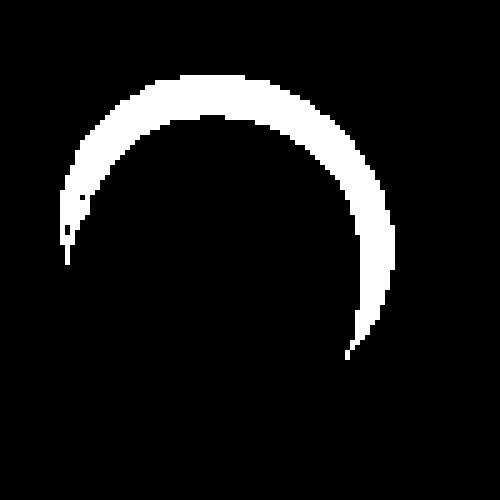

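Run:
```python
from h import *
c=load('w2');hsv=cv2.cvtColor(c['color'],cv2.COLOR_RGB2HSV)
m=cv2.inRange(hsv,(10,110,90),(28,255,255));m[:, :230]=0;m[:,292:]=0;m[:88]=0;m[142:]=0
cn=max(cv2.findContours(m,0,cv2.CHAIN_APPROX_NONE)[0],key=cv2.contourArea)
e=cv2.fitEllipse(cv2.convexHull(cn,returnPoints=True));e2=cv2.fitEllipse(cn);print('brass',e,e2)
# camera-geometry circle check
from scipy.optimize import least_squares
def fit(pts,R,rad0,z0,off):  # pts on circle radius R centred M+... axis tilt 25deg, yaw psi
    pass
f=cv2.inRange(hsv,(108,130,60),(125,255,255));f[:, :225]=0;f[:,305:]=0;f[:60]=0;f[130:]=0
cf=max(cv2.findContours(f,0,cv2.CHAIN_APPROX_NONE)[0],key=cv2.contourArea)[:,0].astype(float)
# outer arc only
ctr=np.array([266,100.]);ang=np.degrees(np.arctan2(cf[:,1]-ctr[1],cf[:,0]-ctr[0]));rad=np.hypot(*(cf-ctr).T)
keep=rad>np.interp(ang,[-180,180],[30,30]);ef=cv2.fitEllipse(cf[keep].astype(np.float32));print('flange',ef,keep.sum())
psi=np.radians(0.)
for z in (134.4,): print(onz(c,e[0],z),onz(c,e2[0],z))
# flange front face at 22 from origin; z=80+22cos25=99.9
print(onz(c,ef[0],99.9),onz(c,ef[0],97.2))
s=load('scene0');d=load('side0')
for k,cc in(('s',s),('d',d)): print(k,proj(cc,onz(c,e[0],134.4)),proj(cc,[459.4,-165.7,172]))
```

```text
brass ((259.62939453125, 116.28541564941406), (48.63859558105469, 53.54526901245117), 118.44007110595703) ((259.56201171875, 116.25645446777344), (47.60211944580078, 52.75149154663086), 117.0782241821289)
flange ((265.4350280761719, 96.41673278808594), (60.77275085449219, 67.15730285644531), 128.81134033203125) 142
[588.92278646 -79.13013813 134.4       ] [588.94711842 -79.07244573 134.4       ]
[606.30763751 -79.46940375  99.9       ] [606.36557719 -79.06245136  97.2       ]
s [303.22712408 239.71587855] [249.85988389 248.52070693]
d [339.28175258 227.07694675] [292.35854605 236.09810941]
```

Call:
{"fn": "apply_moves", "kwargs": {"moves": [{"travel": [0, 1.4, -1.8], "turn": [0, -6, 0], "grip": 6}, {"travel": [0, 1.4, -1.8], "turn": [0, -6, 0], "grip": 6}, {"travel": [0, 1.4, -1.8], "turn": [0, -6, 0], "grip": 6}, {"travel": [-0.1, 1.4, -1.9], "turn": [0, -7, 0], "grip": 6}, {"travel": [0, 0, 0], "turn": [0, 0, 0], "grip": 6}]}}

```text
time_s: 1.92
ee_pos: [515.8, -77.0, 240.0]
orientation: [-3.131, -0.413, -0.003]
force: [-5.1, 1.6, -12.9]
finger_gap: 0.705
```

Run:
```python
from h import *
c=snap('wrist','w3');print(c['pose'].round(3).tolist(),state()['ee_pos'],state()['orientation'],state()['finger_gap'])
```

```text
[[0.002, -0.989, 0.147, 528.102], [-1.0, -0.001, 0.009, -77.498], [-0.009, -0.147, -0.989, 375.254], [0.0, 0.0, 0.0, 1.0]] [519.40655842 -79.24797518 247.61504493] [-3.13514613e+00 -4.15820041e-01 -1.61462634e-03] 0.6985126773529368
```

View pics/w3.png

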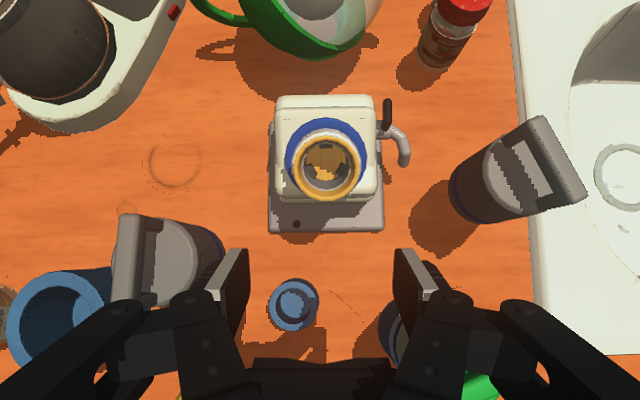

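Call:
{"fn": "apply_moves", "kwargs": {"moves": [{"travel": [0, 0, 0], "turn": [0, 0, 0], "grip": 6}, {"travel": [0, 0, 0], "turn": [0, 0, 0], "grip": 6}, {"travel": [0, 0, 0], "turn": [0, 0, 0], "grip": 6}]}}

```text
time_s: 2.22
ee_pos: [532.3, -83.8, 268.1]
orientation: [3.138, -0.442, 0.002]
force: [-0.3, -0.2, 1.8]
finger_gap: 0.7
```

```bash
cat > el.py <<'E'
from h import *
def ell(fn,box,ctr,rmin):
    c=load(fn);hsv=cv2.cvtColor(c['color'],cv2.COLOR_RGB2HSV)
    x0,y0,x1,y1=box;M=np.zeros((400,640),np.uint8);M[y0:y1,x0:x1]=255
    m=cv2.inRange(hsv,(12,110,90),(28,255,255))&M
    cn=max(cv2.findContours(m,0,cv2.CHAIN_APPROX_NONE)[0],key=cv2.contourArea)
    e=cv2.fitEllipse(cv2.convexHull(cn))
    f=cv2.inRange(hsv,(108,130,60),(125,255,255))&M
    cf=max(cv2.findContours(f,0,cv2.CHAIN_APPROX_NONE)[0],key=cv2.contourArea)[:,0].astype(np.float32)
    r=np.hypot(*(cf-np.array(ctr)).T);ef=cv2.fitEllipse(cf[r>rmin])
    print(fn,'brass',np.round(e[0],1),np.round(e[1],1),'flange',np.round(ef[0],1),np.round(ef[1],1))
    return c,e,ef
E
python3 - <<'E'
from el import *
c=snap('wrist','w4');print(c['pose'].round(3).tolist(),state()['ee_pos'],state()['orientation'],state()['finger_gap'],state()['force'])
c,e,ef=ell('w4',(275,105,385,203),(327,155),33)
d,e0,ef0=ell('w2',(228,62,305,142),(266,100),30)
print(tri([(c,e[0]),(d,e0[0])]),tri([(c,ef[0]),(d,ef0[0])]))
print(onz(c,e[0],134.4),onz(c,ef[0],99.9))
cv2.imwrite('pics/w4a.png',cv2.resize(c['color'][90:245,255:425,::-1],None,fx=3.8,fy=3.8,interpolation=0))
E
```

```text
[[0.002, -0.984, 0.176, 540.559], [-1.0, -0.002, -0.003, -82.531], [0.004, -0.176, -0.984, 403.645], [0.0, 0.0, 0.0, 1.0]] [532.16270036 -83.60792878 267.48279574] [ 3.13818528e+00 -4.41747588e-01  2.11772155e-03] 0.7019215299841522 [-0.42816242 -0.08567045 -0.06430787]
w4 brass [314.8 192.9] [21.9 36.3] flange [315.  194.1] [69.4 74.9]
w2 brass [259.6 116.3] [48.6 53.5] flange [265.4  96.4] [60.8 67.2]
(array([590.67151836, -80.72852942, 154.58518   ]), [np.float64(2.1037820604257056), np.float64(2.1037820604256474)]) (array([606.1945226 , -77.44151643,  81.9958561 ]), [np.float64(0.8276081663657135), np.float64(0.8276081663656932)])
[596.02047034 -78.68599175 134.4       ] [602.05269376 -78.34403673  99.9       ]
```

View pics/w4a.png

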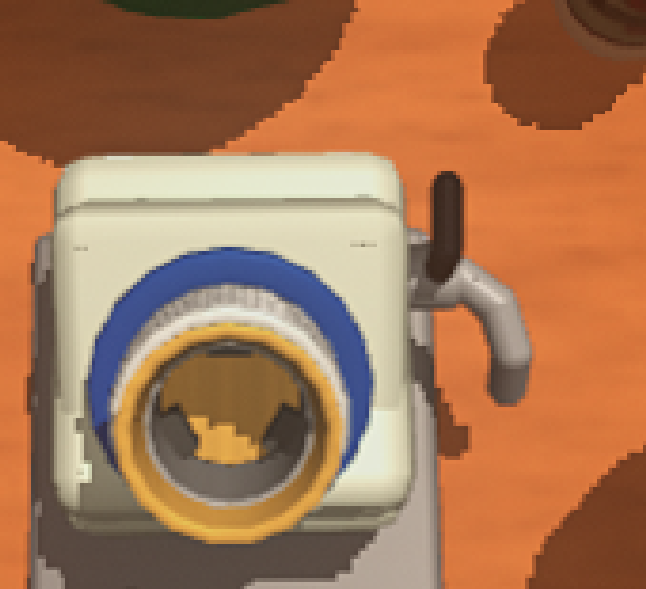

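Run:
```python
from el import *
c,e,ef=ell('w4',(276,150,358,236),(316,196),33.5)
d,e0,ef0=ell('w2',(228,62,305,142),(266,100),30)
print(tri([(c,e[0]),(d,e0[0])]),tri([(c,ef[0]),(d,ef0[0])]))
print(onz(c,e[0],134.4),onz(c,ef[0],99.9))
# tap end estimate
B=lambda x,y:(255+x/3.8,90+y/3.8)
for z in (40,60,80): print('tap',z,onz(c,B(508,395),z).round(0),onz(c,B(440,275),z).round(0))
for p in [(36,238),(440,589),(36,589)]: print('foot',onz(c,B(*p),8).round(1))
```

```text
w4 brass [314.5 203.9] [58.2 59.6] flange [315.4 190.5] [69.5 72.1]
w2 brass [259.6 116.3] [48.6 53.5] flange [265.4  96.4] [60.8 67.2]
(array([588.63489899, -78.26551616, 128.40242585]), [np.float64(0.17590277488449438), np.float64(0.17590277488450898)]) (array([606.42132428, -78.64798273,  94.41181954]), [np.float64(0.00700963490394848), np.float64(0.007009634903843373)])
[587.48156633 -78.49569325 134.4       ] [605.24822672 -78.72244175  99.9       ]
tap 40 [ 615. -154.   40.] [ 648. -136.   40.]
tap 60 [ 611. -150.   60.] [ 642. -133.   60.]
tap 80 [ 606. -146.   80.] [ 636. -130.   80.]
foot [669.1 -19.    8. ]
foot [ 564.  -138.5    8. ]
foot [563.8 -22.1   8. ]
```

Call:
{"fn": "apply_moves", "kwargs": {"moves": [{"travel": [0.8, 0.1, -1.9], "turn": [0, 0, 0], "grip": 6}, {"travel": [0.8, 0.1, -1.9], "turn": [0, 0, 0], "grip": 6}, {"travel": [0.8, 0.1, -1.9], "turn": [0, 0, 0], "grip": 6}, {"travel": [0.8, 0.1, -1.9], "turn": [0, 0, 0], "grip": 6}, {"travel": [0.7, 0, -1.5], "turn": [0, 0, 0], "grip": 6}]}}

```text
time_s: 2.68
ee_pos: [570.7, -78.7, 172.4]
orientation: [3.14, -0.438, 0.002]
force: [0.5, -0.0, 0.9]
finger_gap: 0.703
```

Call:
{"fn": "apply_moves", "kwargs": {"moves": [{"travel": [0, 0, 0], "turn": [0, 0, 0], "grip": 6}, {"travel": [0, 0, 0], "turn": [0, 0, 0], "grip": 6}, {"travel": [0, 0, 0], "turn": [0, 0, 0], "grip": 6}]}}

```text
time_s: 2.93
ee_pos: [569.7, -78.6, 173.6]
orientation: [3.14, -0.438, 0.002]
force: [-0.2, 0.4, 1.0]
finger_gap: 0.704
```

Run:
```python
from h import *
c=snap('wrist','w5');s=state();print(s['ee_pos'],s['orientation'],s['force'])
O=np.array([613.6,-78.7,80]);a=np.array([-.4226,0,.9063]);v=s['ee_pos']-O;print(v@a,v-(v@a)*a)
```

```text
[569.62507775 -78.59057409 173.81789583] [ 3.13993976e+00 -4.39032713e-01  1.85082088e-03] [0.2893572  0.45581764 1.03452561]
103.61096113231488 [-0.18893008  0.10942591 -0.08471825]
```

View pics/w5.png

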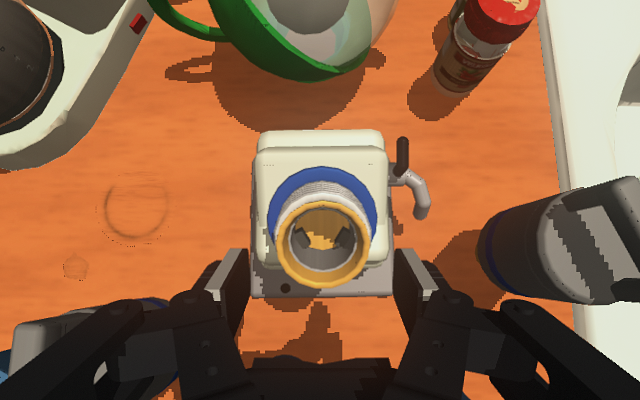

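Run:
```python
from el import *
c,e,ef=ell('w5',(262,160,386,292),(322,222),46)
print(onz(c,e[0],134.4),onz(c,ef[0],99.9))
d,e0,ef0=ell('w2',(228,62,305,142),(266,100),30)
print(tri([(c,e[0]),(d,e0[0])]),tri([(c,ef[0]),(d,ef0[0])]))
for p in [(322,304)]: print(p)
```

```text
w5 brass [322.4 244.4] [88.2 93.6] flange [321.9 217. ] [100.4 105.5]
[588.34160349 -78.52397055 134.4       ] [606.28991705 -78.38286884  99.9       ]
w2 brass [259.6 116.3] [48.6 53.5] flange [265.4  96.4] [60.8 67.2]
(array([588.68584607, -78.49042674, 130.2585984 ]), [np.float64(0.12337263464055075), np.float64(0.12337263464065816)]) (array([606.65786362, -78.57999793,  95.22498167]), [np.float64(0.3090549389337901), np.float64(0.30905493893375574)])
(322, 304)
```

Call:
{"fn": "apply_moves", "kwargs": {"moves": [{"travel": [0.42, 0, -0.91], "turn": [0, 0, 0], "grip": 6}, {"travel": [0.42, 0, -0.91], "turn": [0, 0, 0], "grip": 6}, {"travel": [0.42, 0, -0.91], "turn": [0, 0, 0], "grip": 6}, {"travel": [0.42, 0, -0.91], "turn": [0, 0, 0], "grip": 6}, {"travel": [0, 0, 0], "turn": [0, 0, 0], "grip": 6}]}}

```text
time_s: 3.4
ee_pos: [584.0, -77.5, 131.6]
orientation: [-3.141, -0.432, 0.001]
force: [-0.3, 0.5, -0.3]
finger_gap: 0.702
```

Call:
{"fn": "apply_moves", "kwargs": {"moves": [{"travel": [0.21, 0, -0.45], "turn": [0, 0, 0], "grip": 6}, {"travel": [0.21, 0, -0.45], "turn": [0, 0, 0], "grip": 6}, {"travel": [0, 0, 0], "turn": [0, 0, 0], "grip": 6}]}}

```text
time_s: 3.65
ee_pos: [589.1, -77.8, 124.9]
orientation: [3.141, -0.435, 0.001]
force: [-0.1, 0.6, -0.6]
finger_gap: 0.702
```

```bash
cat > st.py <<'E'
from h import *
s=state();O=np.array([613.6,-78.6,80]);a=np.array([-.4226,0,.9063]);v=s['ee_pos']-O;print(s['time_s'],s['ee_pos'],'s',v@a,'off',(v-(v@a)*a).round(2),'F',s['force'].round(2),'Fax',(s['force']@a).round(2),s['orientation'].round(3),s['finger_gap'])
E
python3 st.py; python3 -c "
from h import *
snap('wrist','w6')"
```

```text
3.65 [589.05233543 -77.8466715  124.87290501] s 51.0421568561598 off [-2.98  0.75 -1.39] F [-0.12  0.63 -0.63] Fax -0.52 [ 3.141e+00 -4.350e-01  1.000e-03] 0.7019734130995516
```

View pics/w6.png

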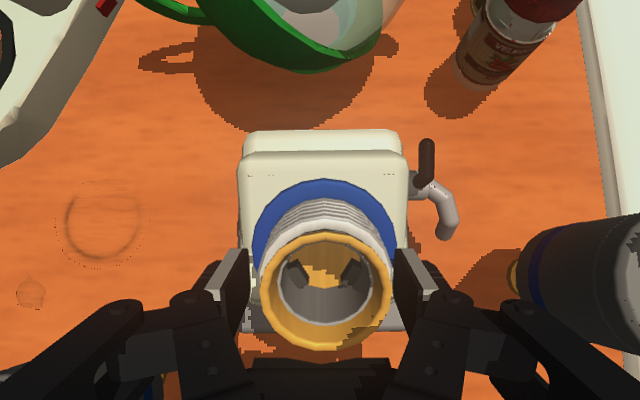

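Call:
{"fn": "apply_moves", "kwargs": {"moves": [{"travel": [0.35, -0.1, -0.3], "turn": [0, 0, 0], "grip": 6}, {"travel": [0.2, 0, -0.3], "turn": [0, 0, 0], "grip": 6}, {"travel": [0, 0, 0], "turn": [0, 0, 0], "grip": 6}]}}

```text
time_s: 3.95
ee_pos: [594.9, -79.0, 119.6]
orientation: [3.141, -0.436, 0.001]
force: [0.8, -0.1, 0.0]
finger_gap: 0.703
```

```bash
python3 st.py
```

```text
3.95 [594.93155855 -79.02324324 119.55399322] s 43.73706741452344 off [-0.19 -0.42 -0.08] F [ 0.79 -0.14  0.03] Fax -0.3 [ 3.141e+00 -4.360e-01  1.000e-03] 0.7030823564556861
```

Call:
{"fn": "apply_moves", "kwargs": {"moves": [{"travel": [0.13, 0, -0.27], "turn": [0, 0, 0], "grip": 6}, {"travel": [0.13, 0, -0.27], "turn": [0, 0, 0], "grip": 6}, {"travel": [0, 0, 0], "turn": [0, 0, 0], "grip": 6}]}}

```text
time_s: 4.2
ee_pos: [597.7, -79.0, 114.6]
orientation: [3.141, -0.437, 0.001]
force: [-1.4, -0.7, 3.5]
finger_gap: 0.702
```

```bash
python3 st.py
```

```text
4.2 [597.70790102 -79.04997128 114.56508944] s 38.04234158619791 off [ 0.18 -0.45  0.09] F [-1.39 -0.73  3.55] Fax 3.8 [ 3.141e+00 -4.370e-01  1.000e-03] 0.7022924978505265
```

Call:
{"fn": "apply_moves", "kwargs": {"moves": [{"travel": [0.13, 0, -0.27], "turn": [0, 0, 0], "grip": 6}, {"travel": [0.13, 0, -0.27], "turn": [0, 0, 0], "grip": 6}, {"travel": [0.13, 0, -0.27], "turn": [0, 0, 0], "grip": 6}, {"travel": [0, 0, 0], "turn": [0, 0, 0], "grip": 6}]}}

```text
time_s: 4.53
ee_pos: [601.6, -79.0, 106.3]
orientation: [3.141, -0.437, 0.001]
force: [-4.1, -0.2, 4.9]
finger_gap: 0.698
```

```bash
python3 st.py
```

```text
4.5333 [601.56634726 -78.98396952 106.32307465] s 28.942024207333443 off [ 0.2  -0.38  0.09] F [-4.15 -0.21  4.91] Fax 6.2 [ 3.141e+00 -4.370e-01  1.000e-03] 0.6981515412121418
```

Call:
{"fn": "apply_moves", "kwargs": {"moves": [{"travel": [0.1, 0, -0.2], "turn": [0, 0, 0], "grip": 6}, {"travel": [0.1, 0, -0.2], "turn": [0, 0, 0], "grip": 6}, {"travel": [0, 0, 0], "turn": [0, 0, 0], "grip": 6}]}}

```text
time_s: 4.78
ee_pos: [603.4, -78.9, 102.3]
orientation: [3.141, -0.437, 0.001]
force: [-4.7, 0.6, 5.8]
finger_gap: 0.704
```

```bash
python3 st.py;python3 -c "
from h import *
snap('wrist','w7')"
```

```text
4.7833 [603.42061597 -78.94199563 102.3047633 ] s 24.516614672212715 off [ 0.18 -0.34  0.09] F [-4.68  0.64  5.78] Fax 7.22 [ 3.141e+00 -4.370e-01  1.000e-03] 0.7043902558903457
```

View pics/w7.png

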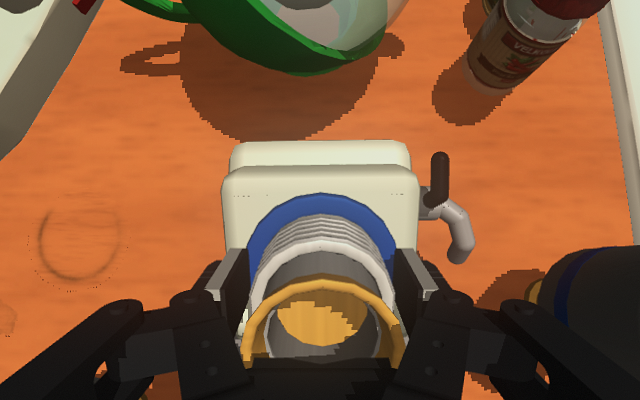

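Call:
{"fn": "apply_moves", "kwargs": {"moves": [{"travel": [0.08, 0, -0.18], "turn": [0, 0, 0], "grip": 6}, {"travel": [0.04, 0, -0.09], "turn": [0, 0, 0], "grip": 6}, {"travel": [0, 0, 0], "turn": [0, 0, 0], "grip": 6}]}}

```text
time_s: 5.08
ee_pos: [604.3, -78.9, 100.9]
orientation: [3.141, -0.436, 0.002]
force: [-21.0, 0.7, 22.7]
finger_gap: 0.702
```

```bash
python3 st.py
```

```text
5.0833 [604.31939445 -78.93258153 100.93350888] s 22.89402300594085 off [ 0.39 -0.33  0.18] F [-21.02   0.66  22.75] Fax 29.5 [ 3.141e+00 -4.360e-01  2.000e-03] 0.7024262882329773
```

Call:
{"fn": "apply_moves", "kwargs": {"moves": [{"travel": [-0.08, 0, 0.18], "turn": [0, 0, 0], "grip": 6}, {"travel": [-0.12, 0, 0.27], "turn": [0, 0, 0], "grip": 6}, {"travel": [-0.21, 0, 0.45], "turn": [0, 0, 0], "grip": 6}, {"travel": [-0.42, 0, 0.91], "turn": [0, 0, 0], "grip": 6}, {"travel": [-0.42, 0, 0.91], "turn": [0, 0, 0], "grip": 6}]}}

```text
time_s: 5.5
ee_pos: [591.2, -78.8, 126.2]
orientation: [3.141, -0.435, 0.001]
force: [0.4, 0.5, -0.1]
finger_gap: 0.7
```

Call:
{"fn": "apply_moves", "kwargs": {"moves": [{"travel": [-0.84, 0, 1.8], "turn": [0, 0, 0], "grip": 6}, {"travel": [-0.84, 0, 1.8], "turn": [0, 0, 0], "grip": 6}, {"travel": [-0.84, 0, 1.8], "turn": [0, 0, 0], "grip": 6}, {"travel": [-0.42, 0, 0.91], "turn": [0, 0, 0], "grip": 6}, {"travel": [0, 0, 0], "turn": [0, 0, 0], "grip": 6}]}}

```text
time_s: 5.92
ee_pos: [563.5, -79.4, 192.8]
orientation: [3.139, -0.441, 0.002]
force: [0.3, 0.1, 0.4]
finger_gap: 0.701
```

```bash
python3 st.py;python3 -c "
from h import *
snap('wrist','w8')"
```

```text
5.9167 [563.45603682 -79.42814058 192.83265212] s 123.45107145469109 off [ 2.03 -0.83  0.95] F [0.28 0.09 0.4 ] Fax 0.24 [ 3.139e+00 -4.410e-01  2.000e-03] 0.7011728590012617
```

View pics/w8.png

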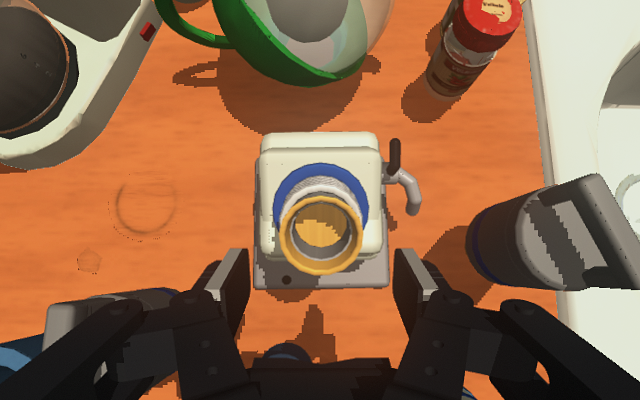

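Call:
{"fn": "apply_moves", "kwargs": {"moves": [{"travel": [-1, 0, 2], "turn": [0, 5, 0], "grip": 7}, {"travel": [-1, 0, 2], "turn": [0, 5, 0], "grip": 7}, {"travel": [-1, -0.5, 2], "turn": [0, 5, 0], "grip": 7}, {"travel": [-1, -1, 1.5], "turn": [0, 5, 0], "grip": 7}, {"travel": [-1, -1, 1], "turn": [0, 5, 0], "grip": 7}]}}

```text
time_s: 6.38
ee_pos: [512.9, -104.1, 276.0]
orientation: [3.141, 0.003, 0.002]
force: [0.7, 0.3, 0.1]
finger_gap: 0.819
```

Call:
{"fn": "apply_moves", "kwargs": {"moves": [{"travel": [-0.5, -0.5, 0], "turn": [0, 0, 7], "grip": 7}, {"travel": [-0.5, -0.5, 0], "turn": [0, 0, 7], "grip": 7}, {"travel": [-0.5, -0.5, 0], "turn": [0, 0, 7], "grip": 7}, {"travel": [-0.5, -0.5, 0], "turn": [0, 0, 7], "grip": 7}, {"travel": [-0.5, -0.5, 0], "turn": [0, 0, 7], "grip": 7}]}}

```text
time_s: 6.8
ee_pos: [487.3, -129.0, 272.7]
orientation: [-3.139, 0.001, 0.619]
force: [0.2, 0.5, 0.6]
finger_gap: 0.821
```

Call:
{"fn": "apply_moves", "kwargs": {"moves": [{"travel": [-0.5, -0.5, 0], "turn": [0, 0, 7], "grip": 7}, {"travel": [-0.5, -0.5, 0], "turn": [0, 0, 7], "grip": 7}, {"travel": [-0.5, -0.5, 0], "turn": [0, 0, 7], "grip": 7}, {"travel": [-0.5, -0.5, 0], "turn": [0, 0, 7], "grip": 7}, {"travel": [-0.5, -0.5, 0], "turn": [0, 0, 7], "grip": 7}]}}

```text
time_s: 7.22
ee_pos: [462.2, -154.0, 272.8]
orientation: [-3.139, -0.0, 1.229]
force: [0.5, 0.1, 0.2]
finger_gap: 0.82
```

Call:
{"fn": "apply_moves", "kwargs": {"moves": [{"travel": [0, 0, 0], "turn": [0, 0, 7], "grip": 7}, {"travel": [0, 0, 0], "turn": [0, 0, 7], "grip": 7}, {"travel": [0, 0, 0], "turn": [0, 0, 7], "grip": 7}, {"travel": [0, 0, 0], "turn": [0, 0, 7], "grip": 7}, {"travel": [0, 0, 0], "turn": [0, 0, 7], "grip": 7}]}}

```text
time_s: 7.63
ee_pos: [462.5, -153.8, 272.9]
orientation: [-3.14, -0.002, 1.84]
force: [0.1, -0.0, 0.2]
finger_gap: 0.816
```

Call:
{"fn": "apply_moves", "kwargs": {"moves": [{"travel": [0, 0, 0], "turn": [0, 0, 6], "grip": 7}, {"travel": [0, 0, 0], "turn": [0, 0, 0], "grip": 7}, {"travel": [0, 0, 0], "turn": [0, 0, 0], "grip": 7}]}}

```text
time_s: 7.88
ee_pos: [462.4, -153.8, 273.4]
orientation: [-3.14, -0.002, 1.935]
force: [0.2, 1.0, 0.2]
finger_gap: 0.818
```

```bash
python3 st.py;python3 -c "
from h import *
c=snap('wrist','w9');print(state()['joints'].round(2),c['pose'].round(3).tolist())"
```

```text
7.8833 [ 462.44651832 -153.81594821  273.44785585] s 239.1992531152833 off [-50.07 -75.22 -23.34] F [0.17 0.96 0.23] Fax 0.13 [-3.140e+00 -2.000e-03  1.935e+00] 0.8178737880421976
[-0.43 -0.18  1.76  0.    1.57 -0.79] [[0.934, 0.346, 0.091, 439.389], [0.358, -0.902, -0.243, -91.522], [-0.002, 0.259, -0.966, 392.459], [0.0, 0.0, 0.0, 1.0]]
```

View pics/w9.png

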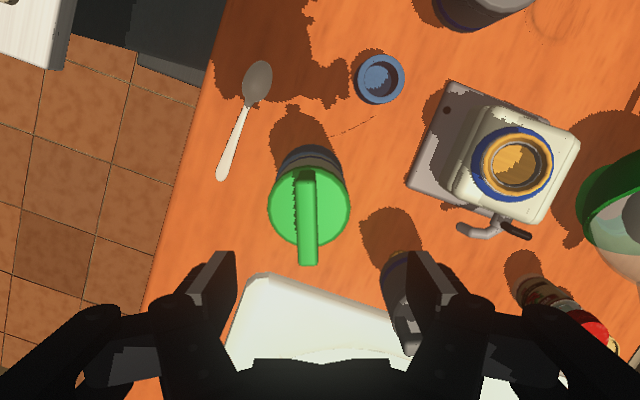

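```bash
python3 -c "
from h import *
c=load('w9');cv2.imwrite('pics/w9a.png',cv2.resize(c['color'][140:280,255:365,::-1],None,fx=4.2,fy=4.2,interpolation=0))"
```

```text
(no output)
```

View pics/w9a.png

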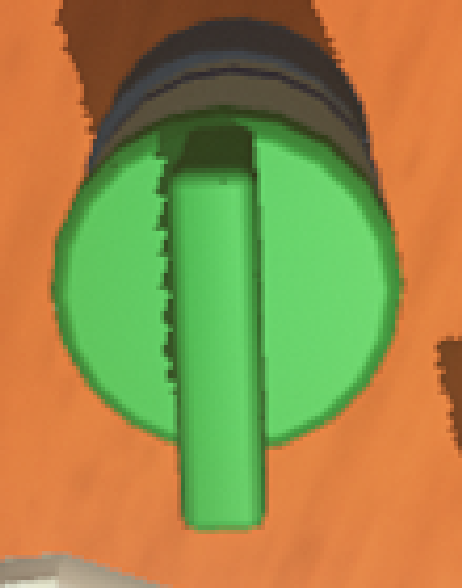

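```bash
python3 -c "
from h import *
c=load('w9');B=lambda x,y:(255+x/4.2-.4,140+y/4.2-.4)
a=onz(c,B(212,170),172);b=onz(c,B(224,526),172);m=(a+b)/2
print(a,b,m,np.linalg.norm(a-b),np.degrees(np.arctan2(*(b-a)[1::-1])),state()['ee_pos'])
l=onz(c,B(172,170),172);r=onz(c,B(252,170),172);print(np.linalg.norm(l-r))
# lid: rows 112..443, cols 52..402, z=~133
print(onz(c,B(227,280),134),onz(c,B(52,285),135)-onz(c,B(402,285),135))
"
```

```text
[ 445.64996836 -137.24290103  172.        ] [ 467.36317603 -190.50557358  172.        ] [ 456.5065722  -163.87423731  172.        ] 57.518481156660336 -67.8211077731095 [ 462.42985569 -153.84537071  273.74087395]
11.890117037853456
[ 456.12090294 -162.8348071   134.        ] [-57.89448724 -22.21906948   0.        ]
```

Call:
{"fn": "apply_moves", "kwargs": {"moves": [{"travel": [-0.6, -1.0, -1.5], "turn": [0, 0, 1.3], "grip": 5}, {"travel": [0, 0, -2], "turn": [0, 0, 0], "grip": 5}, {"travel": [0, 0, -2], "turn": [0, 0, 0], "grip": 5}, {"travel": [0, 0, -1], "turn": [0, 0, 0], "grip": 5}, {"travel": [0, 0, 0], "turn": [0, 0, 0], "grip": 5}]}}

```text
time_s: 8.35
ee_pos: [454.9, -163.2, 206.7]
orientation: [-3.138, -0.004, 1.959]
force: [-0.7, -0.5, -1.6]
finger_gap: 0.586
```

```bash
python3 st.py;python3 -c "
from h import *
c=snap('wrist','w10')"
```

```text
8.35 [ 454.94499177 -163.18991728  206.7361066 ] s 181.9085398878157 off [-81.78 -84.59 -38.13] F [-0.71 -0.51 -1.58] Fax -1.13 [-3.138 -0.004  1.959] 0.5862092542632519
```

View pics/w10.png

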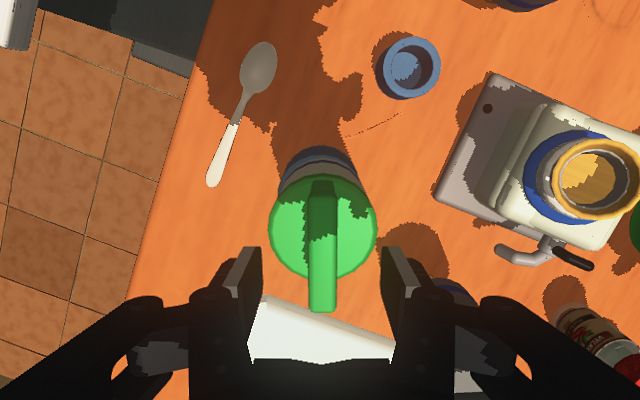

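Call:
{"fn": "apply_moves", "kwargs": {"moves": [{"travel": [0.1, 0, -1.5], "turn": [0, 0, 0], "grip": 5}, {"travel": [0, 0, -1.3], "turn": [0, 0, 0], "grip": 5}, {"travel": [0, 0, -0.9], "turn": [0, 0, 0], "grip": 5}, {"travel": [0, 0, 0], "turn": [0, 0, 0], "grip": 5}]}}

```text
time_s: 8.73
ee_pos: [457.0, -163.6, 172.0]
orientation: [-3.14, -0.001, 1.961]
force: [-0.6, 0.4, 0.1]
finger_gap: 0.586
```

```bash
python3 st.py;python3 -c "
from h import *
c=snap('wrist','w11');print(onz(c,(322,240),172))"
```

```text
8.7333 [ 457.01353827 -163.63499694  171.96115317] s 149.51783184650992 off [-93.4  -85.03 -43.55] F [-0.56  0.37  0.14] Fax 0.37 [-3.140e+00 -1.000e-03  1.961e+00] 0.5861208014797478
[ 449.92534163 -144.24145818  172.        ]
```

View pics/w11.png

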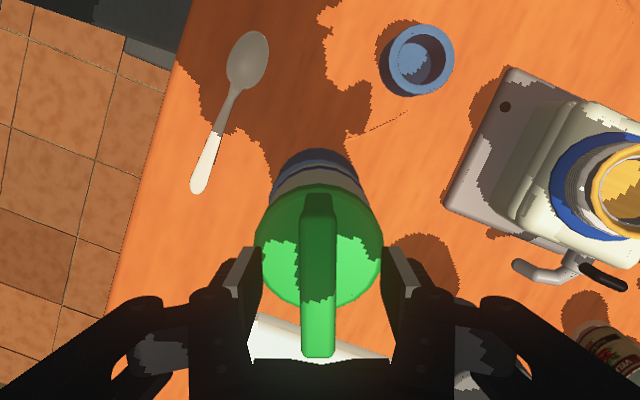

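```bash
python3 -c "
from h import *
c=load('w11')
a=onz(c,(317,216),172);b=onz(c,(319,357),172);print(a,b,(a+b)/2)"
```

```text
[ 444.94698662 -136.72104751  172.        ] [ 467.48505743 -189.80645582  172.        ] [ 456.21602202 -163.26375167  172.        ]
```

Call:
{"fn": "apply_moves", "kwargs": {"moves": [{"travel": [0, 0, -0.4], "turn": [0, 0, 0], "grip": 5}, {"travel": [0, 0, 0], "turn": [0, 0, 0], "grip": 3}, {"travel": [0, 0, 0], "turn": [0, 0, 0], "grip": 2}, {"travel": [0, 0, 0], "turn": [0, 0, 0], "grip": 1}, {"travel": [0, 0, 0], "turn": [0, 0, 0], "grip": 0.5}], "force": 90}}

```text
time_s: 9.2
ee_pos: [457.7, -164.3, 169.8]
orientation: [3.141, 0.001, 1.961]
force: [-2.4, -0.9, 5.2]
finger_gap: 0.144
```

Call:
{"fn": "apply_moves", "kwargs": {"moves": [{"travel": [0, 0, 0], "turn": [0, 0, 0], "grip": 0}, {"travel": [0, 0, 0], "turn": [0, 0, 0], "grip": 0}, {"travel": [0, 0, 0], "turn": [0, 0, 0], "grip": 0}, {"travel": [0, 0, 0], "turn": [0, 0, 0], "grip": 0}]}}

```text
time_s: 9.53
ee_pos: [457.7, -164.3, 169.8]
orientation: [3.141, 0.001, 1.961]
force: [-2.4, -1.1, 5.1]
finger_gap: 0.142
```

```bash
python3 st.py
```

```text
9.5333 [ 457.67370032 -164.32124801  169.75312308] s 147.23770968905558 off [-93.7  -85.72 -43.69] F [-2.43 -1.07  5.11] Fax 5.65 [3.141e+00 1.000e-03 1.961e+00] 0.1423194582923189
```

Call:
{"fn": "apply_moves", "kwargs": {"moves": [{"travel": [0, 0, 0.5], "turn": [0, 0, 0], "grip": 0}, {"travel": [0, 0, 1], "turn": [0, 0, 0], "grip": 0}, {"travel": [0, 0, 1.5], "turn": [0, 0, 0], "grip": 0}, {"travel": [0, 0, 1.5], "turn": [0, 0, 0], "grip": 0}, {"travel": [0, 0, 1.5], "turn": [0, 0, 0], "grip": 0}]}}

```text
time_s: 9.95
ee_pos: [457.3, -163.7, 229.9]
orientation: [-3.141, -0.001, 1.961]
force: [0.5, -0.5, -3.0]
finger_gap: 0.143
```

Call:
{"fn": "apply_moves", "kwargs": {"moves": [{"travel": [0, 0, 1.5], "turn": [0, 0, 0], "grip": 0}, {"travel": [0, 0, 1.5], "turn": [0, 0, 0], "grip": 0}, {"travel": [0, 0, 1.5], "turn": [0, 0, 0], "grip": 0}, {"travel": [0, 0, 1], "turn": [0, 0, 0], "grip": 0}, {"travel": [0, 0, 0], "turn": [0, 0, 0], "grip": 0}]}}

```text
time_s: 10.37
ee_pos: [458.6, -164.4, 287.0]
orientation: [3.139, 0.003, 1.961]
force: [1.0, -1.0, -2.9]
finger_gap: 0.142
```

```bash
python3 st.py;python3 -c "
from h import *
c=snap('wrist','w12');snap('side','side2');d=snap('scene','scene2')"
```

```text
10.3667 [ 458.56157445 -164.35613332  286.99900403] s 253.1224359946819 off [-48.07 -85.76 -22.41] F [ 0.96 -0.99 -2.91] Fax -3.05 [3.139e+00 3.000e-03 1.961e+00] 0.1422789445696108
```

View pics/w12.png

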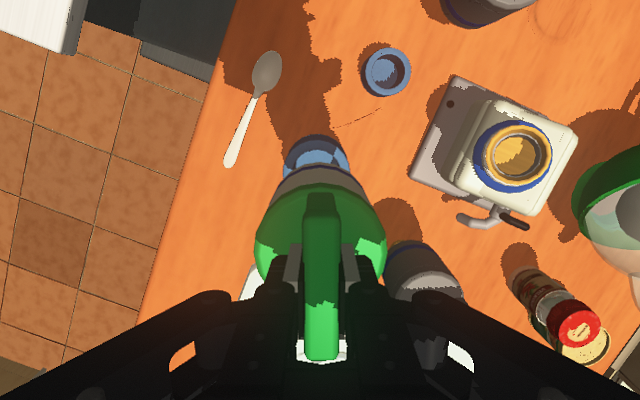

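View pics/side2.png

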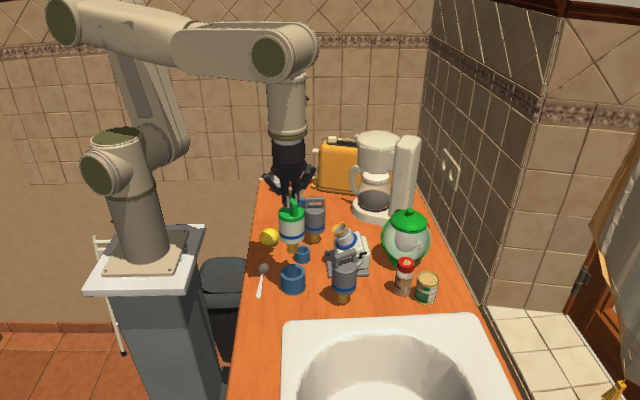

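View pics/scene2.png

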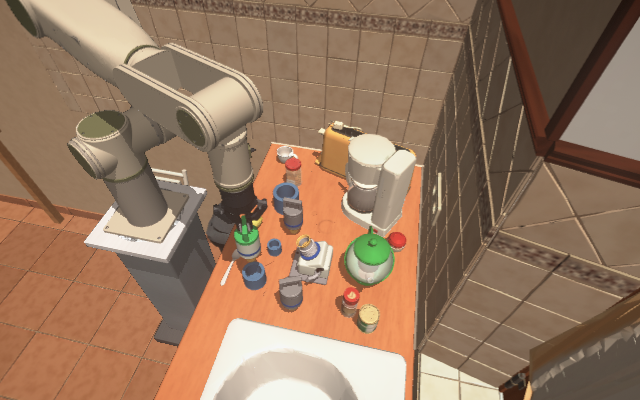

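Call:
{"fn": "apply_moves", "kwargs": {"moves": [{"travel": [0.3, 0.8, 1.2], "turn": [0, -3, 0], "grip": 0}, {"travel": [0.3, 1.1, 1.2], "turn": [0, -3, 0], "grip": 0}, {"travel": [0.5, 1.1, 0.8], "turn": [0, -3, 0], "grip": 0}, {"travel": [0.5, 1.1, 0.5], "turn": [0, -3, 0], "grip": 0}, {"travel": [0.5, 1.1, 0], "turn": [0, -3, 0], "grip": 0}]}}

```text
time_s: 10.93
ee_pos: [478.7, -111.5, 321.2]
orientation: [2.896, 0.099, 1.949]
force: [-1.0, -0.1, -3.1]
finger_gap: 0.14
```

Call:
{"fn": "apply_moves", "kwargs": {"moves": [{"travel": [0.5, 1.1, 0], "turn": [0, -3, 0], "grip": 0}, {"travel": [0.5, 1.1, 0], "turn": [0, -3, 0], "grip": 0}, {"travel": [0.5, 1.1, 0], "turn": [0, -3, 0], "grip": 0}, {"travel": [0.5, 0.2, 0], "turn": [0, -1, 0], "grip": 0}, {"travel": [0, 0, 0], "turn": [0, 0, 0], "grip": 0}]}}

```text
time_s: 11.35
ee_pos: [498.0, -76.3, 319.3]
orientation: [2.736, 0.16, 1.929]
force: [-0.5, -0.6, -4.0]
finger_gap: 0.143
```

```bash
cat > st2.py <<'E'
from h import *
from scipy.spatial.transform import Rotation as Rt
s=state();O=np.array([613.6,-78.6,80]);a=np.array([-.4226,0,.9063])
R=Rt.from_euler('xyz',s['orientation']).as_matrix()
tip=s['ee_pos']+R@np.array([1.3,0,159.7]);v=tip-O;ax=-R[:,2]
print(round(s['time_s'],2),'tcp',s['ee_pos'].round(1),'tip d',(v@a).round(2),'lat',(v-(v@a)*a).round(2),'F',s['force'].round(2),'Fax',(s['force']@a).round(2),'T',s['wrist_torque'].round(2),'axis',ax.round(4),'err deg',np.degrees(np.arccos(ax@a)).round(2),'rotvec',np.degrees(np.cross(ax,a)).round(2),s['finger_gap'].round(3))
E
python3 st2.py;python3 -c "
from h import *
c=snap('wrist','w13');snap('side','side3');d=snap('scene','scene3')
cv2.imwrite('pics/z3.png',np.hstack([cv2.resize(load('side3')['color'][170:300,250:400,::-1],None,fx=2.6,fy=2.6,interpolation=2),cv2.resize(load('scene3')['color'][180:310,220:370,::-1],None,fx=2.6,fy=2.6,interpolation=2)]))"
```

```text
Traceback (most recent call last):
  File "st2.py", line 6, in <module>
    print(round(s['time_s'],2),'tcp',s['ee_pos'].round(1),'tip d',(v@a).round(2),'lat',(v-(v@a)*a).round(2),'F',s['force'].round(2),'Fax',(s['force']@a).round(2),'T',s['wrist_torque'].round(2),'axis',ax.round(4),'err deg',np.degrees(np.arccos(ax@a)).round(2),'rotvec',np.degrees(np.cross(ax,a)).round(2),s['finger_gap'].round(3))
                                                                                                                                                                                                                                                                                                                ^^^^^^^^^^^^^^^^^^^^^
AttributeError: 'float' object has no attribute 'round'
```

View pics/w13.png

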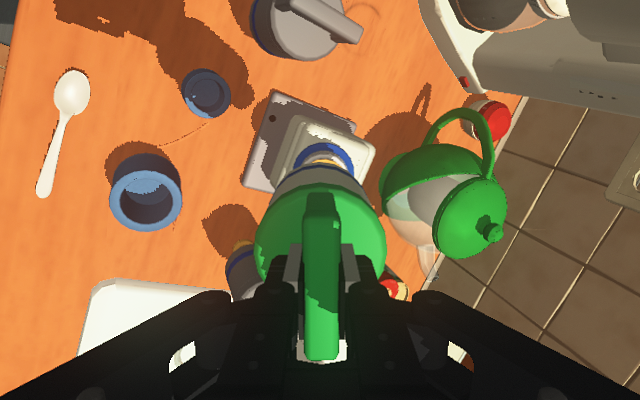

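View pics/z3.png

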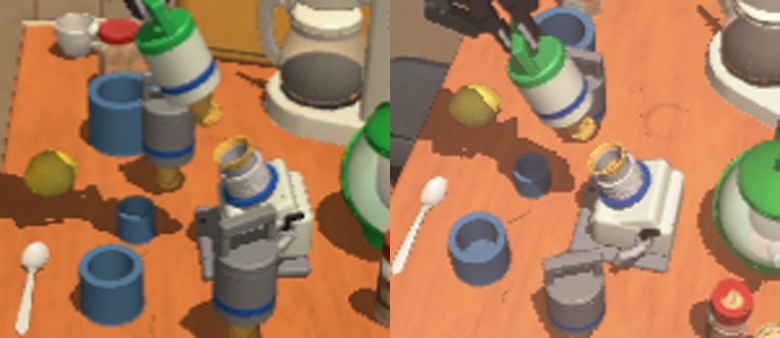

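```bash
sed -i "s/s\['finger_gap'\].round(3)/s['finger_gap']/" st2.py; python3 st2.py
python3 - <<'E'
from h import *
# predicted tip in side3/scene3 vs observed
from scipy.spatial.transform import Rotation as Rt
s=state();R=Rt.from_euler('xyz',s['orientation']).as_matrix()
for d,n in((159.7,'tip'),(159.7-45,'shoulder'),(34.7,'lid')):
    p=s['ee_pos']+R@np.array([1.3,0,d])
    a=proj(load('side3'),p);b=proj(load('scene3'),p)
    print(n,p.round(1),'crop px side',((a-[250,170])*2.6).round(0),'scene',((b-[220,180])*2.6+[390,0]).round(0))
for p in ([588.3,-78.5,134.4],[605.6,-78.6,99.9]):
    a=proj(load('side3'),p);b=proj(load('scene3'),p);print('mouth/fl',((a-[250,170])*2.6).round(0),'scene',((b-[220,180])*2.6+[390,0]).round(0))
E
```

```text
11.5 tcp [498.3 -77.4 320.4] tip d 106.95 lat [-3.4   2.4  -1.58] F [-0.18  0.06 -2.91] Fax -2.56 T [ 0.01  0.46 -0.08] axis [-4.206e-01  1.000e-04  9.072e-01] err deg 0.34 rotvec [ 0.01 -0.13  0.  ] 0.14829372140018032
tip [565.  -76.2 175.3] crop px side [210. 116.] scene [585. 128.]
shoulder [546.1 -76.2 216.2] crop px side [193.  83.] scene [567. 102.]
lid [512.4 -76.2 288.8] crop px side [160.  23.] scene [532.  52.]
mouth/fl [232. 148.] scene [606. 155.]
mouth/fl [246. 173.] scene [621. 175.]
```

```bash
python3 -c "
from h import *
cv2.imwrite('pics/z3a.png',cv2.resize(load('side3')['color'][170:270,290:390,::-1],None,fx=6,fy=6,interpolation=0))
cv2.imwrite('pics/z3b.png',cv2.resize(load('scene3')['color'][190:290,260:360,::-1],None,fx=6,fy=6,interpolation=0))"
```

```text
(no output)
```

View pics/z3a.png

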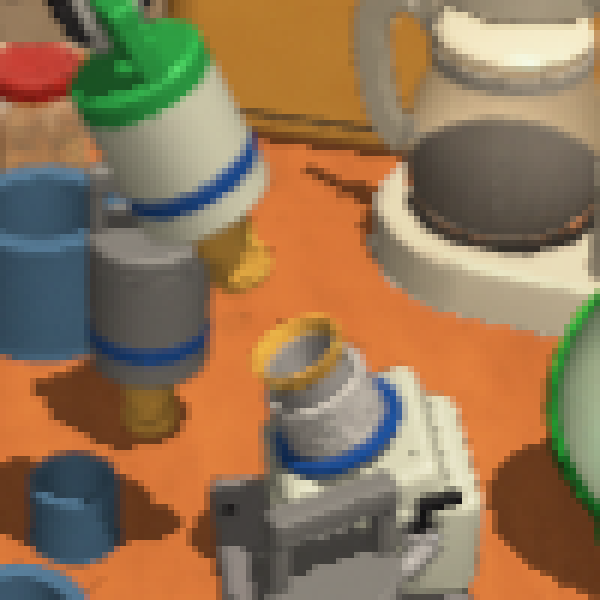

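View pics/z3b.png

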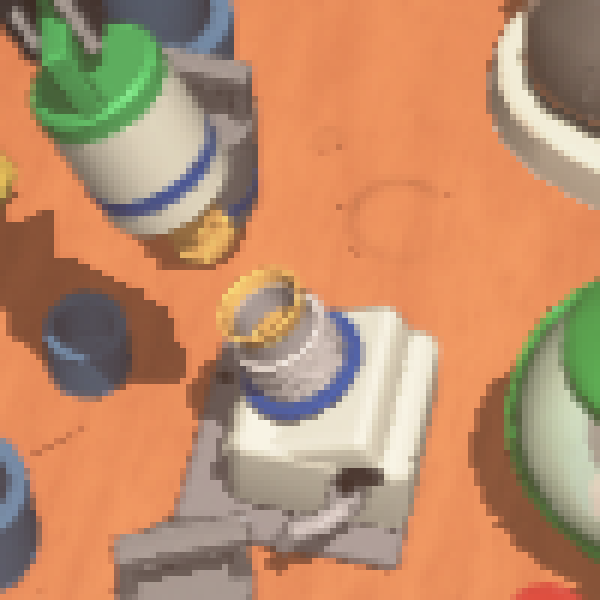

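Call:
{"fn": "apply_moves", "kwargs": {"moves": [{"travel": [0.35, -0.2, 0.15], "turn": [0, 0, 0], "grip": 0}, {"travel": [0.42, 0, -0.91], "turn": [0, 0, 0], "grip": 0}, {"travel": [0.42, 0, -0.91], "turn": [0, 0, 0], "grip": 0}, {"travel": [0.42, 0, -0.91], "turn": [0, 0, 0], "grip": 0}, {"travel": [0, 0, 0], "turn": [0, 0, 0], "grip": 0}]}}

```text
time_s: 11.92
ee_pos: [514.0, -78.7, 291.1]
orientation: [2.739, 0.158, 1.929]
force: [0.0, -0.2, -3.7]
finger_gap: 0.145
```

Call:
{"fn": "apply_moves", "kwargs": {"moves": [{"travel": [0, 0, 0], "turn": [0, 0, 0], "grip": 0}, {"travel": [0, 0, 0], "turn": [0, 0, 0], "grip": 0}]}}

```text
time_s: 12.08
ee_pos: [514.5, -78.9, 294.8]
orientation: [2.735, 0.161, 1.928]
force: [-0.1, -0.3, -2.4]
finger_gap: 0.147
```

```bash
python3 st2.py;python3 -c "
from h import *
c=snap('wrist','w14');snap('side','side4');d=snap('scene','scene4')
cv2.imwrite('pics/z4.png',np.hstack([cv2.resize(load('side4')['color'][180:280,290:390,::-1],None,fx=4,fy=4,interpolation=0),cv2.resize(load('scene4')['color'][190:290,260:360,::-1],None,fx=4,fy=4,interpolation=0)]))"
```

```text
12.08 tcp [514.5 -78.9 294.8] tip d 76.83 lat [0.3  0.97 0.14] F [-0.11 -0.32 -2.39] Fax -2.12 T [-0.03  0.48 -0.04] axis [-4.218e-01 -3.000e-04  9.067e-01] err deg 0.32 rotvec [-0.02 -0.05 -0.01] 0.146826127081397
```

View pics/z4.png

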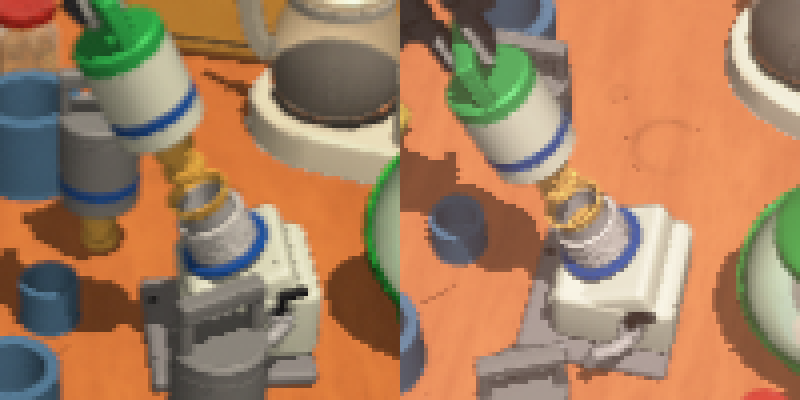

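View pics/w14.png

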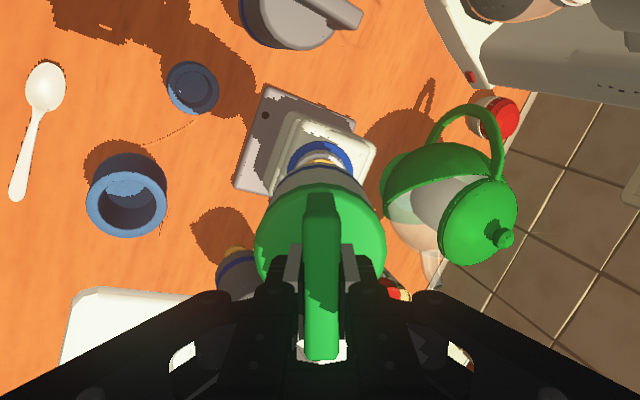

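Call:
{"fn": "apply_moves", "kwargs": {"moves": [{"travel": [0.25, -0.05, -0.54], "turn": [0, 0, 0], "grip": 0}, {"travel": [0.25, -0.05, -0.54], "turn": [0, 0, 0], "grip": 0}, {"travel": [0.25, 0, -0.54], "turn": [0, 0, 0], "grip": 0}, {"travel": [0, 0, 0], "turn": [0, 0, 0], "grip": 0}]}}

```text
time_s: 12.57
ee_pos: [521.7, -79.8, 276.8]
orientation: [2.737, 0.16, 1.928]
force: [-0.1, -0.3, -2.5]
finger_gap: 0.139
```

```bash
python3 st2.py
```

```text
12.57 tcp [521.7 -79.8 276.8] tip d 57.51 lat [-0.9   0.16 -0.42] F [-0.07 -0.28 -2.5 ] Fax -2.23 T [ 0.04  0.51 -0.04] axis [-4.203e-01 -8.000e-04  9.074e-01] err deg 0.35 rotvec [-0.04 -0.15 -0.02] 0.13899048944330078
```

Call:
{"fn": "apply_moves", "kwargs": {"moves": [{"travel": [0.13, 0, -0.27], "turn": [0, 0, 0], "grip": 0}, {"travel": [0.13, 0, -0.27], "turn": [0, 0, 0], "grip": 0}, {"travel": [0, 0, 0], "turn": [0, 0, 0], "grip": 0}]}}

```text
time_s: 12.82
ee_pos: [524.7, -79.9, 272.8]
orientation: [2.735, 0.161, 1.928]
force: [0.5, 0.4, -2.6]
finger_gap: 0.148
```

```bash
python3 st2.py
```

```text
12.82 tcp [524.7 -79.9 272.8] tip d 52.64 lat [ 0.22 -0.06  0.1 ] F [ 0.54  0.41 -2.62] Fax -2.61 T [0.01 0.57 0.03] axis [-4.218e-01 -3.000e-04  9.067e-01] err deg 0.32 rotvec [-0.01 -0.05 -0.01] 0.14761743995203921
```

```bash
python3 -c "
from h import *
snap('side','side5');d=snap('scene','scene5')
cv2.imwrite('pics/z5.png',np.hstack([cv2.resize(load('side5')['color'][190:270,300:380,::-1],None,fx=5,fy=5,interpolation=0),cv2.resize(load('scene5')['color'][200:280,270:350,::-1],None,fx=5,fy=5,interpolation=0)]))"
```

```text
(no output)
```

View pics/z5.png

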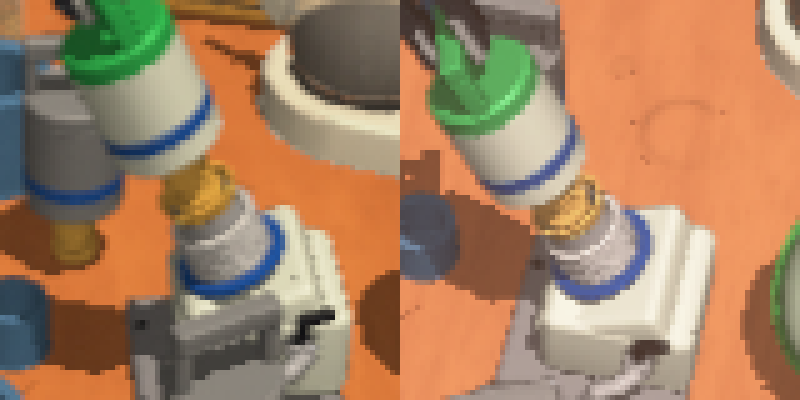

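Call:
{"fn": "apply_moves", "kwargs": {"moves": [{"travel": [0.13, 0, -0.27], "turn": [0, 0, 0], "grip": 0}, {"travel": [0.13, 0, -0.27], "turn": [0, 0, 0], "grip": 0}, {"travel": [0, 0, 0], "turn": [0, 0, 0], "grip": 0}]}}

```text
time_s: 13.17
ee_pos: [527.3, -79.8, 267.6]
orientation: [2.735, 0.161, 1.928]
force: [0.3, 0.7, -3.8]
finger_gap: 0.145
```

```bash
python3 st2.py
```

```text
13.17 tcp [527.3 -79.8 267.6] tip d 46.75 lat [0.41 0.14 0.19] F [ 0.31  0.74 -3.84] Fax -3.61 T [0.21 0.43 0.07] axis [-4.221e-01 -5.000e-04  9.066e-01] err deg 0.31 rotvec [-0.03 -0.03 -0.01] 0.14541293038934924
```

Call:
{"fn": "apply_moves", "kwargs": {"moves": [{"travel": [0.13, 0, -0.27], "turn": [0, 0, 0], "grip": 0}, {"travel": [0.13, 0, -0.27], "turn": [0, 0, 0], "grip": 0}, {"travel": [0, 0, 0], "turn": [0, 0, 0], "grip": 0}]}}

```text
time_s: 13.42
ee_pos: [529.8, -79.8, 261.9]
orientation: [2.735, 0.161, 1.928]
force: [-0.3, 0.7, -3.5]
finger_gap: 0.143
```

```bash
python3 st2.py
```

```text
13.42 tcp [529.8 -79.8 261.9] tip d 40.58 lat [0.29 0.05 0.14] F [-0.33  0.71 -3.54] Fax -3.07 T [0.16 0.44 0.1 ] axis [-4.218e-01 -4.000e-04  9.067e-01] err deg 0.32 rotvec [-0.02 -0.05 -0.01] 0.14260988473433753
```

Call:
{"fn": "apply_moves", "kwargs": {"moves": [{"travel": [0.13, 0, -0.27], "turn": [0, 0, 0], "grip": 0}, {"travel": [0.13, 0, -0.27], "turn": [0, 0, 0], "grip": 0}, {"travel": [0, 0, 0], "turn": [0, 0, 0], "grip": 0}]}}

```text
time_s: 13.67
ee_pos: [532.6, -79.9, 257.0]
orientation: [2.735, 0.161, 1.928]
force: [0.7, 1.4, -3.8]
finger_gap: 0.147
```

```bash
python3 st2.py
```

```text
13.67 tcp [532.6 -79.9 257. ] tip d 34.96 lat [ 0.81 -0.07  0.38] F [ 0.75  1.44 -3.79] Fax -3.75 T [0.31 0.5  0.19] axis [-4.225e-01 -2.000e-04  9.064e-01] err deg 0.31 rotvec [-0.01 -0.01 -0.  ] 0.1465540797642576
```

Call:
{"fn": "apply_moves", "kwargs": {"moves": [{"travel": [0.13, 0, -0.27], "turn": [0, 0, 0], "grip": 0}, {"travel": [0.13, 0, -0.27], "turn": [0, 0, 0], "grip": 0}, {"travel": [0, 0, 0], "turn": [0, 0, 0], "grip": 0}]}}

```text
time_s: 13.92
ee_pos: [535.4, -80.0, 252.7]
orientation: [2.734, 0.162, 1.928]
force: [-4.2, 1.3, 3.2]
finger_gap: 0.143
```

```bash
python3 st2.py
```

```text
13.92 tcp [535.4 -80.  252.7] tip d 29.87 lat [ 1.64 -0.26  0.77] F [-4.18  1.31  3.18] Fax 4.65 T [0.41 0.83 0.23] axis [-4.234e-01  2.000e-04  9.059e-01] err deg 0.32 rotvec [0.01 0.05 0.01] 0.1430438880836299
```

Call:
{"fn": "apply_moves", "kwargs": {"moves": [{"travel": [0.08, 0.05, -0.28], "turn": [0, 0, 0], "grip": 0}, {"travel": [0.11, 0, -0.27], "turn": [0, 0, 0], "grip": 0}, {"travel": [0, 0, 0], "turn": [0, 0, 0], "grip": 0}]}}

```text
time_s: 14.17
ee_pos: [537.4, -79.4, 247.3]
orientation: [2.733, 0.162, 1.928]
force: [-4.0, 2.3, 2.7]
finger_gap: 0.139
```

```bash
python3 st2.py
```

```text
14.17 tcp [537.4 -79.4 247.3] tip d 24.13 lat [1.25 0.37 0.59] F [-3.99  2.3   2.68] Fax 4.11 T [0.56 0.7  0.23] axis [-0.4237  0.      0.9058] err deg 0.32 rotvec [0.   0.07 0.  ] 0.13864076854419355
```

Call:
{"fn": "apply_moves", "kwargs": {"moves": [{"travel": [0.11, 0, -0.27], "turn": [0, 0, 0], "grip": 0}, {"travel": [0.11, 0, -0.27], "turn": [0, 0, 0], "grip": 0}, {"travel": [0, 0, 0], "turn": [0, 0, 0], "grip": 0}]}}

```text
time_s: 14.42
ee_pos: [539.6, -79.3, 241.7]
orientation: [2.733, 0.162, 1.928]
force: [-2.5, 2.5, 1.4]
finger_gap: 0.142
```

```bash
python3 st2.py
```

```text
14.42 tcp [539.6 -79.3 241.7] tip d 18.16 lat [0.89 0.53 0.41] F [-2.5   2.54  1.37] Fax 2.3 T [0.62 0.59 0.23] axis [-4.236e-01 -2.000e-04  9.058e-01] err deg 0.32 rotvec [-0.01  0.06 -0.01] 0.14212409856219146
```

```bash
python3 -c "
from h import *
snap('side','side6');d=snap('scene','scene6');snap('wrist','w15')
cv2.imwrite('pics/z6.png',np.hstack([cv2.resize(load('side6')['color'][190:270,300:380,::-1],None,fx=5,fy=5,interpolation=0),cv2.resize(load('scene6')['color'][200:280,270:350,::-1],None,fx=5,fy=5,interpolation=0)]))"
```

```text
(no output)
```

View pics/z6.png

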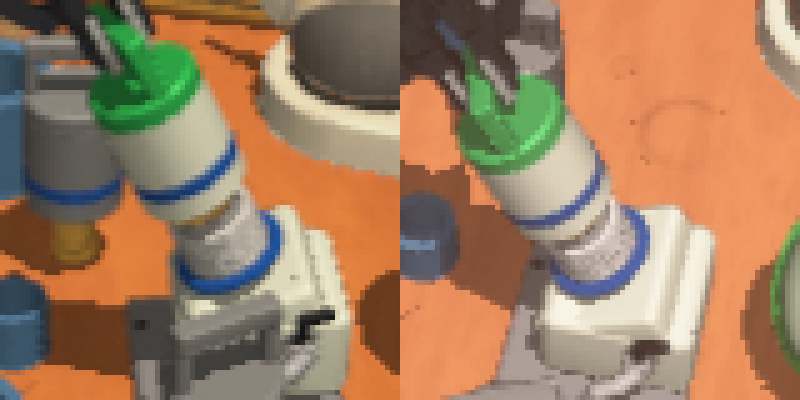

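View pics/w15.png

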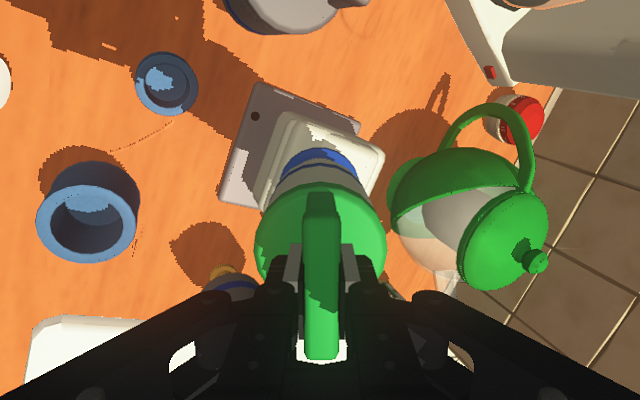

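Call:
{"fn": "apply_moves", "kwargs": {"moves": [{"travel": [0.08, 0, -0.18], "turn": [0, 0, 0], "grip": 0}, {"travel": [0.08, 0, -0.18], "turn": [0, 0, 0], "grip": 0}, {"travel": [0, 0, 0], "turn": [0, 0, 0], "grip": 0}]}}

```text
time_s: 14.82
ee_pos: [541.3, -79.8, 239.3]
orientation: [2.733, 0.163, 1.928]
force: [-12.0, 2.7, 12.6]
finger_gap: 0.145
```

```bash
python3 st2.py
```

```text
14.82 tcp [541.3 -79.8 239.3] tip d 15.18 lat [ 1.48 -0.18  0.69] F [-11.99   2.67  12.59] Fax 16.48 T [0.54 1.19 0.31] axis [-0.4243  0.001   0.9055] err deg 0.33 rotvec [0.05 0.11 0.02] 0.14514939030208018
```

```bash
cat > z.py <<'E'
import sys
from h import *
n=sys.argv[1]
snap('side','side'+n);snap('scene','scene'+n)
cv2.imwrite('pics/z'+n+'.png',np.hstack([cv2.resize(load('side'+n)['color'][190:270,300:380,::-1],None,fx=5,fy=5,interpolation=0),cv2.resize(load('scene'+n)['color'][200:280,270:350,::-1],None,fx=5,fy=5,interpolation=0)]))
E
python3 z.py 7
```

```text
(no output)
```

View pics/z7.png

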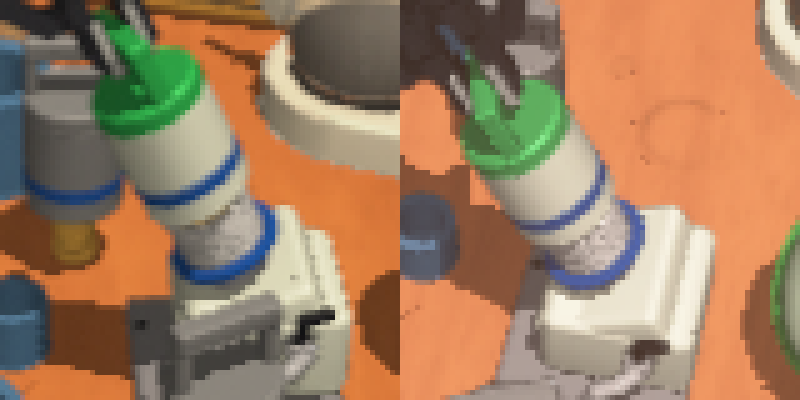

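Call:
{"fn": "apply_moves", "kwargs": {"moves": [{"travel": [-0.06, 0, 0.12], "turn": [0, 0, 0], "grip": 0}, {"travel": [-0.06, 0, 0.12], "turn": [0, 0, 0], "grip": 0}, {"travel": [0, 0, 0], "turn": [0, 0, 0], "grip": 0}]}}

```text
time_s: 15.17
ee_pos: [539.7, -79.6, 240.0]
orientation: [2.734, 0.162, 1.928]
force: [-0.8, 1.2, 0.5]
finger_gap: 0.144
```

```bash
python3 st2.py
```

```text
15.17 tcp [539.7 -79.6 240. ] tip d 16.5 lat [0.22 0.17 0.1 ] F [-0.83  1.24  0.52] Fax 0.82 T [0.43 0.17 0.26] axis [-4.230e-01  2.000e-04  9.061e-01] err deg 0.31 rotvec [0.01 0.03 0.01] 0.14430977796282127
```

Call:
{"fn": "apply_moves", "kwargs": {"moves": [{"travel": [-0.1, 0, 0.22], "turn": [0, 0, 0], "grip": 0}, {"travel": [0, 0, 0], "turn": [0, 0, 0], "grip": 0}]}}

```text
time_s: 15.33
ee_pos: [538.0, -79.3, 239.9]
orientation: [2.736, 0.16, 1.928]
force: [6.8, 0.6, -11.2]
finger_gap: 0.145
```

```bash
python3 st2.py
```

```text
15.33 tcp [538.  -79.3 239.9] tip d 17.21 lat [-1.64  0.65 -0.76] F [  6.82   0.64 -11.2 ] Fax -13.03 T [ 0.14 -0.55  0.12] axis [-4.205e-01 -7.000e-04  9.073e-01] err deg 0.34 rotvec [-0.04 -0.13 -0.02] 0.14483992858642408
```

Call:
{"fn": "apply_moves", "kwargs": {"moves": [{"travel": [0.1, 0, -0.22], "turn": [0, 0, 0], "grip": 0}, {"travel": [0, 0, 0], "turn": [0, 0, 0], "grip": 0}, {"travel": [0, 0, 0], "turn": [0, 0, 0], "grip": 3}, {"travel": [0, 0, 0], "turn": [0, 0, 0], "grip": 5}, {"travel": [0, 0, 0], "turn": [0, 0, 0], "grip": 5}]}}

```text
time_s: 15.75
ee_pos: [539.7, -79.7, 240.2]
orientation: [2.734, 0.162, 1.928]
force: [0.2, 0.5, -0.1]
finger_gap: 0.558
```

```bash
python3 st2.py; python3 z.py 8;python3 -c "
from h import *
snap('wrist','w16')"
```

```text
15.75 tcp [539.7 -79.7 240.2] tip d 16.73 lat [ 0.32 -0.03  0.15] F [ 0.23  0.54 -0.05] Fax -0.15 T [-0.02  0.2   0.03] axis [-4.230e-01  5.000e-04  9.061e-01] err deg 0.31 rotvec [0.03 0.03 0.01] 0.5578929772533762
```

View pics/w16.png

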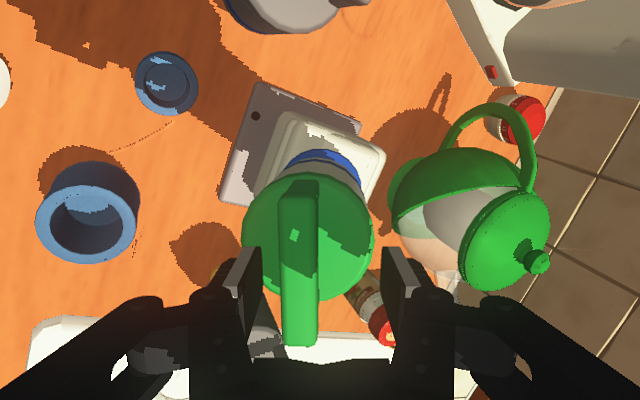

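View pics/z8.png

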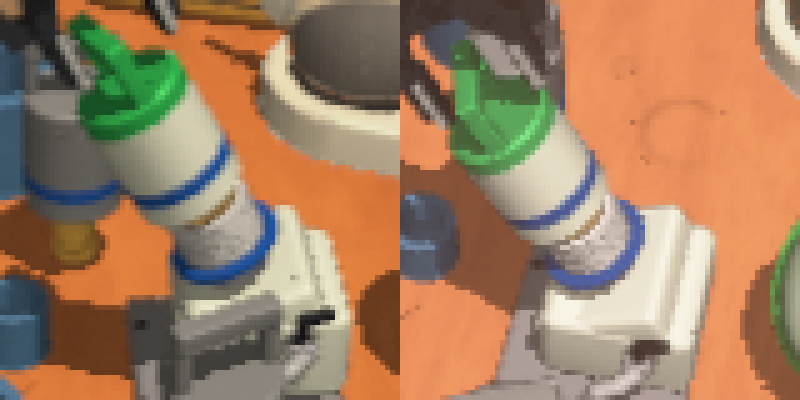

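Call:
{"fn": "apply_moves", "kwargs": {"moves": [{"travel": [-0.21, 0, 0.45], "turn": [0, 0, 0], "grip": 7}, {"travel": [-0.42, 0, 0.91], "turn": [0, 0, 0], "grip": 7}, {"travel": [-0.42, 0, 0.91], "turn": [0, 0, 0], "grip": 7}, {"travel": [-0.84, 0, 1.8], "turn": [0, 0, 0], "grip": 7}, {"travel": [-0.84, 0, 1.8], "turn": [0, 0, 0], "grip": 7}]}}

```text
time_s: 16.32
ee_pos: [511.5, -79.4, 299.7]
orientation: [2.735, 0.161, 1.928]
force: [0.6, -1.2, -0.7]
finger_gap: 0.82
```

Call:
{"fn": "apply_moves", "kwargs": {"moves": [{"travel": [-0.84, 0, 1.8], "turn": [0, 0, 0], "grip": 7}, {"travel": [-0.84, 0, 1.8], "turn": [0, 0, 0], "grip": 7}, {"travel": [-0.42, 0, 0.91], "turn": [0, 0, 0], "grip": 7}, {"travel": [0, 0, 0], "turn": [0, 0, 0], "grip": 7}, {"travel": [0, 0, 0], "turn": [0, 0, 0], "grip": 7}]}}

```text
time_s: 16.73
ee_pos: [491.5, -79.7, 344.6]
orientation: [2.733, 0.163, 1.927]
force: [-0.4, -0.5, -1.4]
finger_gap: 0.821
```

```bash
python3 st2.py; python3 z.py 9;python3 -c "
from h import *
snap('wrist','w17')"
```

```text
16.73 tcp [491.5 -79.7 344.6] tip d 131.7 lat [0.88 0.   0.41] F [-0.43 -0.54 -1.38] Fax -1.07 T [ 0.05  0.15 -0.  ] axis [-4.243e-01  8.000e-04  9.055e-01] err deg 0.33 rotvec [0.04 0.11 0.02] 0.8211572016222279
```

View pics/w17.png

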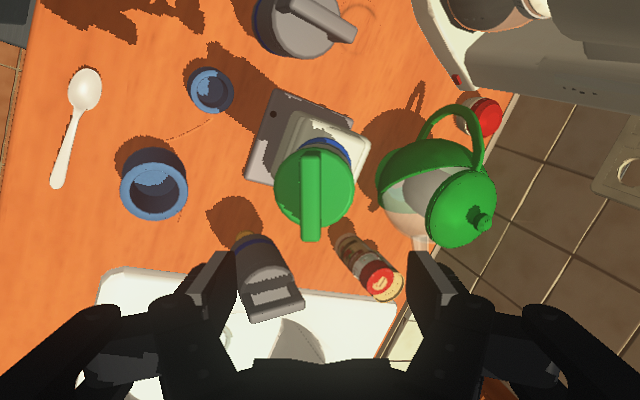

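View pics/z9.png

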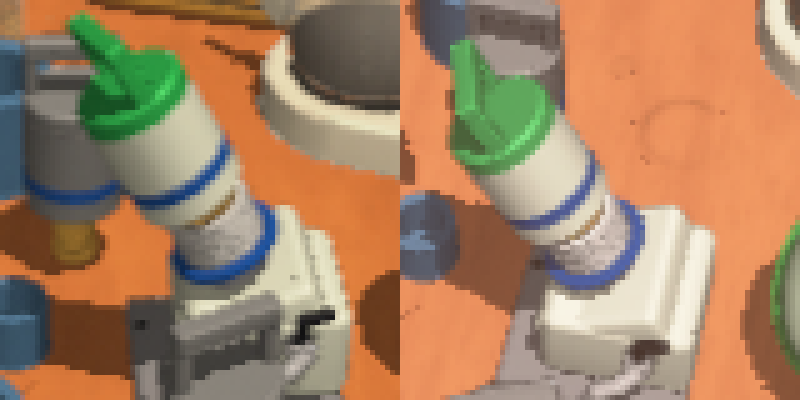

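View pics/side9.png

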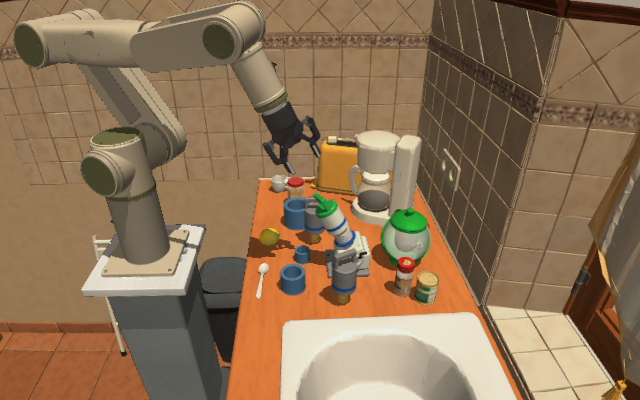

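```bash
python3 -c "
from h import *
c=load('w17');cv2.imwrite('pics/w17a.png',cv2.resize(c['color'][125:255,255:375,::-1],None,fx=4.5,fy=4.5,interpolation=0))"
```

```text
(no output)
```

View pics/w17a.png

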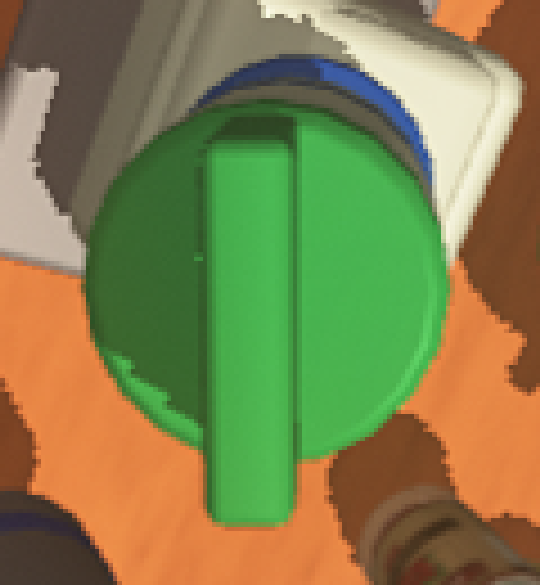

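Run:
```python
from h import *
c=load('w17');B=lambda x,y:(255+x/4.5-.4,125+y/4.5-.4)
O=np.array([613.6,-78.6,80]);a=np.array([-.4226,0,.9063])
def onp(uv,h):
    o,d=ray(c,uv);t=((O+h*a-o)@a)/(d@a);return o+t*d
p=onp(B(251,140),178);q=onp(B(251,525),178);m=(p+q)/2;print(np.linalg.norm(p-q))
l=onp(B(267,281),140)
for n,x,h in(('bar',m,178),('lid',l,140)):
    v=x-O;lat=v-(v@a)*a;print(n,x.round(1),'lat',lat.round(1),'deg if pivot at 40mm',np.degrees(np.arctan(np.linalg.norm(lat)/(h-40))).round(2))
# control: same for w14 style (in hand, straight): 
w=load('w16')
```

```text
58.54339655837374
bar [529.8 -76.3 237.3] lat [-8.6  2.3 -4. ] deg if pivot at 40mm 4.02
lid [547.1 -75.6 203.5] lat [-7.3  3.  -3.4] deg if pivot at 40mm 4.92
```

```bash
python3 -c "
from h import *
a=load('w15')['color'][170:375,235:395,::-1];b=load('w16')['color'][170:375,235:395,::-1]
cv2.imwrite('pics/cmp.png',np.hstack([cv2.resize(x,None,fx=2.5,fy=2.9,interpolation=0) for x in (a,b)]))"
```

```text
(no output)
```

View pics/cmp.png

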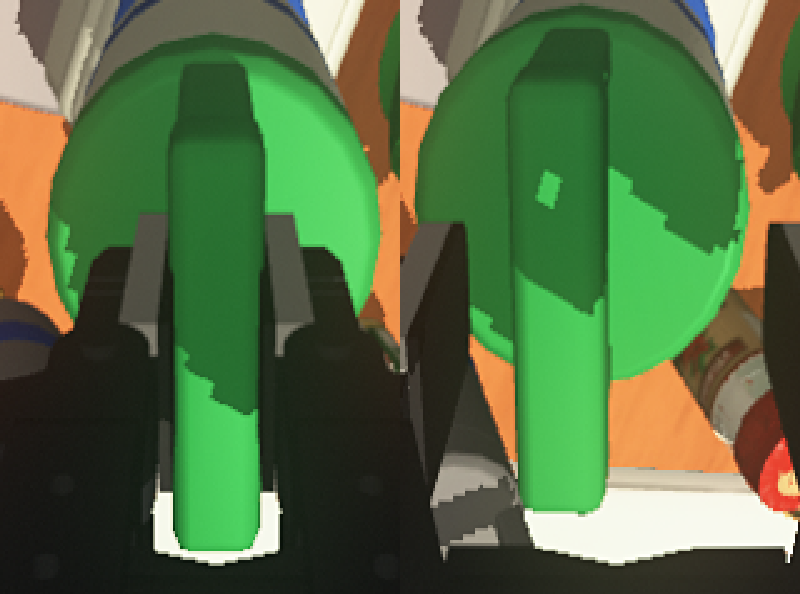

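Run:
```python
from h import *
O=np.array([613.6,-78.6,80]);a=np.array([-.4226,0,.9063])
R={}
for n,d,(p,q),lidx in(('w15',18.2,((217,140),(217,550)),213),('w16',16,((158,82),(163,512)),181.5)):
    c=load(n);f=lambda x,y:(235+x/2.5-.3,170+y/2.9-.3)
    def onp(uv,h):
        o,dd=ray(c,uv);t=((O+h*a-o)@a)/(dd@a);x=o+t*dd-O;return x-(x@a)*a
    P,Q=onp(f(*p),d+162),onp(f(*q),d+162);m=(P+Q)/2
    l=onp(f(lidx,200 if n=='w15' else 190),d+125)
    R[n]=m;print(n,P.round(1),Q.round(1),'mid',m.round(1),np.linalg.norm(P-Q).round(1),'lid',l.round(1))
D=R['w16']-R['w15'];print(D,np.linalg.norm(D),[np.degrees(np.arctan(np.linalg.norm(D)/L)).round(2) for L in (120,130,140,160)])
```

```text
w15 [-9.2 26.8 -4.3] [ 10.5 -25.8   4.9] mid [0.6 0.5 0.3] 57.0 lid [-2.3  6.6 -1.1]
w16 [-18.7  29.8  -8.7] [  1.3 -24.3   0.6] mid [-8.7  2.8 -4. ] 58.4 lid [-8.1  5.4 -3.8]
[-9.30686949  2.23407669 -4.339786  ] 10.509170327611965 [np.float64(5.0), np.float64(4.62), np.float64(4.29), np.float64(3.76)]
```

Run:
```python
from h import *
# right silhouette edge of the white body against orange, subpixel, in z-crop coordinates
for n in ('side6','side7','side8','side9','scene6','scene7','scene8','scene9'):
    im=load(n)['color'].astype(float)
    b=im[:,:,2] # blue: high for white, low for orange
    side=n.startswith('side')
    rows=range(202,222) if side else range(215,228)
    pts=[]
    for y in rows:
        seg=b[y,335:362] if side else b[y,295:318]
        x0=335 if side else 295
        # last crossing of 120 from high to low
        k=[i for i in range(len(seg)-1) if seg[i]>=110>seg[i+1]]
        if k: i=k[-1];pts.append((x0+i+(seg[i]-110)/(seg[i]-seg[i+1]),y))
    pts=np.array(pts,np.float32)
    vx,vy,x0,y0=cv2.fitLine(pts,cv2.DIST_HUBER,0,.01,.01).ravel()
    res=np.abs((pts[:,0]-x0)*vy-(pts[:,1]-y0)*vx)
    print(n,len(pts),'angle from vertical',np.degrees(np.arctan(vx/vy)).round(2),'res',res.mean().round(2),pts[[0,-1]].round(1).tolist())
```

```text
side6 20 angle from vertical -52.86 res 3.59 [[357.5, 202.0], [348.20001220703125, 221.0]]
side7 20 angle from vertical -51.35 res 3.55 [[357.5, 202.0], [348.6000061035156, 221.0]]
side8 20 angle from vertical -63.1 res 3.77 [[357.5, 202.0], [347.20001220703125, 221.0]]
side9 20 angle from vertical -63.1 res 3.77 [[357.5, 202.0], [347.20001220703125, 221.0]]
scene6 6 angle from vertical 36.5 res 0.14 [[303.3999938964844, 222.0], [307.29998779296875, 227.0]]
scene7 5 angle from vertical 32.8 res 0.03 [[304.70001220703125, 223.0], [307.29998779296875, 227.0]]
scene8 10 angle from vertical 36.22 res 0.24 [[297.6000061035156, 215.0], [306.0, 227.0]]
scene9 8 angle from vertical 41.88 res 0.19 [[295.20001220703125, 215.0], [306.0, 227.0]]
```

Run:
```python
from h import *
for n in ('side0','side6','side9','scene0','scene6','scene9'):
    hsv=cv2.cvtColor(load(n)['color'],cv2.COLOR_RGB2HSV)
    f=cv2.inRange(hsv,(106,120,50),(125,255,255));M=np.zeros_like(f)
    if n.startswith('side'): M[228:255,333:358]=255
    else: M[236:265,295:322]=255
    f&=M;ys,xs=np.nonzero(f);print(n,len(xs),'x',xs.min(),xs.max(),'y',ys.min(),ys.max(),'mean',xs.mean().round(1),ys.mean().round(1))
s=load('side0');a=np.array([-.4226,0,.9063]);O=np.array([613.6,-78.6,80])
for k in ('side0','scene0'): print(k,'px shift for 16mm',(proj(load(k),O+22*a)-proj(load(k),O+6*a)).round(1))
```

```text
side0 70 x 335 354 y 231 246 mean 346.0 241.3
side6 78 x 333 355 y 228 248 mean 345.7 241.5
side9 80 x 333 354 y 228 246 mean 344.7 239.7
scene0 33 x 301 317 y 242 256 mean 310.8 252.0
scene6 40 x 302 319 y 242 258 mean 312.1 252.8
scene9 43 x 301 318 y 238 256 mean 310.1 250.9
side0 px shift for 16mm [-2.2 -4. ]
scene0 px shift for 16mm [-2.2 -3.1]
```

```bash
python3 -c "
from h import *
print(state()['qvel'].round(3),state()['force'].round(1));print(hand_in())"
```

```text
[-0.001  0.006  0.002  0.     0.001 -0.001] [-0.  -0.6 -0.1]
the job is handed in; nothing more can be done
None
```

I carried out the whole sequence and handed the job in at about 17 s of simulated time; the only tight margin in my checks is the canister's tilt.

- **Sleeve:** I pushed the blue flange back with the fingertips until it hit its stop (about 15.6 mm of travel, 29 N). After I withdrew, it stayed back on its own with the jaws open, as the wrist picture showed.
- **Canister:** I gripped the green handle and lifted the canister off its stand. I then tilted it 25° and pushed it into the coupler until the shoulder met the mouth. Axial force rose to about 16 N, with the tip estimated at 15.2 mm from the coupler's origin.
- **Lock check:** A gentle pull met about 13 N of resistance with under 1 mm of movement. The flange's lower edge is back at its starting pixel row in both fixed cameras, 2 px from where it was when the sleeve was back. I take this as the sleeve being forward and locked.
- **Release:** I opened the gripper and withdrew about 115 mm, ending with no contact and the arm at rest.

**Tilt (limit about 5.2°):** On release the canister sagged within the bore's play. Handle position before and after release gives about 4.0–4.6°. Rougher estimates from the lid ranged from 2.2° to 6.2°, and edge fits in the fixed cameras failed against the background. I judge the tilt to be inside the limit, but with little margin.

I saw no sign of the arm touching any bystander, but I did not measure their positions afterwards.

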